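# Set up the wash stand at the gate

## Robot

A 7-joint arm with a two-finger parallel gripper is mounted at the origin on the work surface. World frame = base frame: x ahead of the robot, y to its left, z up, the work surface at z = 0. Lengths are in m, angles in rad, forces in N, time in s.
With the tool pointing down it reaches from about 0.4 to 0.85 m from the base axis. Payload 10.4 kg.
Tool frame: the origin (TCP) lies between the finger pads; the fingertips stand 11 mm ahead of it and the grasp point (between the pads) lies 8 mm behind it; z points along the fingers, y is the direction in which the jaws open and shut (so a half turn about z gives the same grasp; the last joint's range is limited). The gripper opens to 87 mm and grips with 3 to 60 N. Pads are 19 mm wide; open, the fingers measure 117 mm over their backs; the gripper's body (75 mm by 190 mm) begins 51 mm behind the grasp point.
Start: joints at [-1.302, 0.332, -0.065, 1.46, 0.022, 1.35, -0.088], TCP at [0.18, 0.599, 0.234] pointing down, gripper open.
Joint ranges: [-2.6, 2.6], [-0.5, 2.12], [-1.47, 1.34], [0.16, 2.42], [-1.27, 4.41], [0.06, 2.06], [-2.6, 2.6]. Speed limits (rad/s): [2.22, 2.22, 2.79, 2.79, 3.14, 3.14, 3.14].

## Interface

Orientations are given as a unit quaternion [x, y, z, w].
In Python, from bench import r, eyes gives the robot as it stands.
- The arm moves only by the shell command python3 -m inch 'ROWS' [FORCE]. ROWS is a JSON object of lists of equal length, an entry for each row: "translation": the shift along the world's x, y, z scaled (see below), a list of three; "rot": the turn, a rotation vector about the world's x, y, z scaled (see below), a list of three; "jaw": the finger opening in mm, from 0 to 87. In form: {"translation": [[tx, ty, tz], ...], "rot": [[ax, ay, az], ...], "jaw": [jaw, ...]}. A call has 1 to 20 rows; each row is the pose to reach, as a shift and turn from the pose measured when the call began; what a row does not reach only later rows make up. The controller multiplies each number of a shift by 100 mm and each number of a turn by 60 degrees. A row lasts 1/10 s, in which the tool goes at most 50 mm and 8.59 degrees, less where a joint would pass 70% of its speed; a pose out of reach is approached as far as the arm can. A call with a number of a shift or a turn outside -1 to 1 is refused whole. A call with a gripper value outside its range is refused whole. The fingers move at their own pace and stop on an object; FORCE is the grip in N (left out, the last holds). Time passes only in rows, so rows that repeat a pose let the fingers close. It gives the time, the measured TCP pose, the force and the opening at its end, in the units of the state.
- r.read_state(): the state, without advancing time (a new reading comes with each control period).
- eyes.camera(name): name is "scene" or "top" or "wrist"; returns the picture (400x640x3 uint8, blue, green, red); there is no depth.
- eyes.calibration(name): a dict with "fx", "fy", "cx", "cy" (pixels), "R" (3x3) and "t" (3): a world point X has camera coordinates R X + t; the wrist camera has in their place "hand_eye" (4x4, takes a point from camera to tool coordinates, whose origin is the TCP and whose axes are the flange's). Camera axes: x right, y down, z forward; pixel columns grow to the right and rows downward; lengths in m; the calibration is good to about 2 mm. A picture is of the moment at which its call begins: read the wrist's pose just before it. calibration takes no time and is no camera call.
- r.close_job(): hands the job in, once; it reports no verdict.
The state is a dict: "time": time; "joint_positions": joint angles; "joint_vel": joint speeds; "joint_torque": joint torques, N m; "ee_pos": TCP position; "eef_rot": TCP orientation; "ft_force": force on the tool from outside, world axes, zero at the start; "torque": the same for the moment, N m; "width": finger opening in m.
Only numpy, scipy, OpenCV 4.12 (cv2) and the standard library are available. Lean on these libraries where they do the work, as an engineer would, in place of code of your own. Each camera call takes 0.05 s, during which the arm holds its last target. There are 200 camera calls.

## Task

Set up the wash stand by the gate: open its rain cover all the way back to its stop and leave it open, then set the white tapered caddy fully home and level in the stand's cone. Stand every bottle brush in the caddy, bristles down to the floor of a pocket of its own, and set the soap pump bottle upright in the tray at the stand's side. Leave the other things on the ledge where they are.

Things in the scene. Friction and masses are not known exactly. Their poses are not given: they have to be found in the camera images.
- cover (a joint): hinge angle of the flat square rain cover (180 x 180 x 8 mm, grey plastic) of the wash stand: 0 shut, grows as it opens up and away from the robot, stop at 2.2 rad (leaning back well past upright). The hinge is stiff: the cover stays where it is left; about 0.5 Nm moves it.
- cover_handle (a point): middle of the black knob's head on the cover (head 28 mm across, 16 mm thick, its middle 35 mm above the cover's outer face, on a thin 21 mm neck), near the edge far from the hinge; on the cover's middle line, 150 mm from the hinge line.
- cover_hinge (a point): middle of the hinge line, at the stand's far (+x) top edge, 58 mm above the ledge, level with the cover's under face when shut. The hinge axis is the stand's y axis. Axes turn with the cover: x along it from its free edge to the hinge, z out of its outer face.
- seat (a point): centre of the floor of the conical seat in the wash stand, 10 mm above the ledge; axes: x from robot side to hinge side, y to the soap tray, z up. The stand is a fixed grey plastic box, 180 x 180 mm, 58 mm high, open on top under the cover. The seat is a white cone 113 mm across at its flat floor, 135 mm at its rim 40 mm higher; the caddy's base rests on that floor.
- tray (a point): centre of the floor of the square soap tray fixed to the stand's left side, floor 5 mm above the ledge, 80 mm square inside, walls 5 mm thick rising 11 mm above its floor.
- caddy_mid (a point): centre (70 mm above the underside) of the white tapered round caddy, z up: base 106 mm across, rim 150 mm across 80 mm above its underside, wall 4 mm, floor 5 mm, 0.45 kg. A round post 20 mm thick, the carrying handle, rises in its middle to 140 mm above its underside. Five thin upright walls, rim-high, part it into five equal wedge-shaped pockets round the post.
- pocket (a point): floor of the caddy's first pocket, where a brush stands best: 36 mm from the caddy's axis along its own x axis, 5 mm above its underside. The other four are alike at 72, 144, 216 and 288 degrees round the axis from it. At its floor a pocket takes about 32 mm, at its mouth 45 mm.
- soap_mid (a point): centre (half-way up, 73 mm above its underside) of the white soap pump bottle: round body 56 mm across and 92 mm high, shoulder to 108 mm, grey collar 26 mm across to 124 mm, pump button at the top, 146 mm in all, 0.12 kg.
- brush1_mid (a point): centre (half-way up, 75 mm above the bristle end) of a round bottle brush, z from bristles to handle end; it stands on its bristle end. Bristle head 26 mm across and 58 mm long (stiff), wooden handle 18 mm across above it, 150 mm long in all, 60 g. May be absent.
- brush2_mid (a point): centre (half-way up, 75 mm above the bristle end) of a round bottle brush, z from bristles to handle end; it stands on its bristle end. Bristle head 26 mm across and 58 mm long (stiff), wooden handle 18 mm across above it, 150 mm long in all, 60 g. May be absent.
- brush3_mid (a point): centre (half-way up, 75 mm above the bristle end) of a round bottle brush, z from bristles to handle end; it stands on its bristle end. Bristle head 26 mm across and 58 mm long (stiff), wooden handle 18 mm across above it, 150 mm long in all, 60 g. May be absent.
- brush4_mid (a point): centre (half-way up, 75 mm above the bristle end) of a round bottle brush, z from bristles to handle end; it stands on its bristle end. Bristle head 26 mm across and 58 mm long (stiff), wooden handle 18 mm across above it, 150 mm long in all, 60 g. May be absent.
- brush5_mid (a point): centre (half-way up, 75 mm above the bristle end) of a round bottle brush, z from bristles to handle end; it stands on its bristle end. Bristle head 26 mm across and 58 mm long (stiff), wooden handle 18 mm across above it, 150 mm long in all, 60 g. May be absent.
- tin: a plain closed steel tin, 44 mm across, 100 mm high, among the brushes; origin at the centre of its underside. To be left alone.
- dustpan: the red dustpan, about 210 x 200 mm with a handle; origin at the centre of its underside. To be left alone.
- handbrush: the wooden hand brush, 250 mm long; origin at the centre of its underside. To be left alone.
- clip: the steel bucket handle clip, 100 mm long; origin at the centre of its underside. To be left alone.
- jug: the upturned yellow jug, 124 mm across, 145 mm high; origin at the centre of its underside. To be left alone.
- brick: a half brick, 110 x 100 x 65 mm; origin at the centre of its underside. To be left alone.
Things that resemble listed ones, but are neither listed nor needed, are in the scene too. Several things look just like the part that bears soap_mid: the one meant starts farthest from the robot's base.

How it is judged:
On the way, in this order (a step that is already met when the one before it is completed fails the run):
1. the cover is open to its stop (value of joint cover above 2.1 rad), for 0.3 s.
2. the caddy is seated fully home in the cone with the cover open (value of joint cover above 2.1 rad and horizontal distance between caddy_mid and seat below 0.008 m and z of caddy_mid in the frame of seat between 0.064 and 0.075 m and angle between caddy_mid's own z axis and vertical below 0.06 rad), for 0.3 s.
At the end, for the whole second after the job is handed in: Cover above 2.1 rad; caddy on the seat floor (5 mm), within 8 mm of centre, level within 0.06 rad; every brush present in the caddy, bristles at the floor (10 mm), leaning under 0.35 rad; soap bottle standing in the tray within 22 mm of its centre (all of step 2 and z of brush1_mid in the frame of caddy_mid between -0.005 and 0.02 m and horizontal distance between each of brush1_mid, brush2_mid, brush3_mid, brush4_mid, brush5_mid and caddy_mid below 0.07 m and angle between each of brush1_mid, brush2_mid, brush3_mid, brush4_mid, brush5_mid's own z axis and vertical below 0.35 rad and z of brush2_mid in the frame of caddy_mid between -0.005 and 0.02 m and z of brush3_mid in the frame of caddy_mid between -0.005 and 0.02 m and z of brush4_mid in the frame of caddy_mid between -0.005 and 0.02 m and z of brush5_mid in the frame of caddy_mid between -0.005 and 0.02 m and horizontal distance between soap_mid and tray below 0.022 m and z of soap_mid in the frame of tray below 0.079 m and angle between soap_mid's own z axis and vertical below 0.1 rad); the robot touches nothing.
It fails at once if the tin, dustpan, hand brush, clip, jug or brick is moved more than 40 mm (distance of any of tin, dustpan, handbrush, clip, jug, brick from where it was at the start of the episode above 0.04 m).
Of brush1, brush2, brush3, brush4, brush5 only 3 to 5 are there at a start; the rules pass over those that are not, and their reading is None.
At some moment in a run one of caddy may be knocked a few centimetres aside while the robot is not near it.
It also fails if it takes over 210 s, if anything falls off the work surface, if the arm or the gripper's body presses on something with over 40 N, if the wrist force passes 120 N, or if a joint passes its speed limit or range.

## Working session

There is one attempt and no reset: what is moved stays moved. The work goes in short steps, Python scripts to look and compute and a shell command to move; the robot and the scene stay as the last step left them, time stands still between calls to the robot, and variables do not carry over. Pictures are saved under pics/ and viewed, about 12 in all and at most 16, crops included, and the job is handed in when it is done.

```bash
ls; mkdir -p pics; cat > h.py <<'E'
import numpy as np, cv2
from scipy.spatial.transform import Rotation as Ro
from bench import r, eyes
def shot(name, fn=None):
    s=r.read_state(); im=np.array(eyes.camera(name)); 
    if fn: cv2.imwrite('pics/'+fn,im)
    c=eyes.calibration(name)
    K=np.array([[c['fx'],0,c['cx']],[0,c['fy'],c['cy']],[0,0,1.]])
    if name=='wrist':
        T=np.eye(4); T[:3,:3]=Ro.from_quat(s['eef_rot']).as_matrix(); T[:3,3]=s['ee_pos']
        W=T@np.array(c['hand_eye']); R=W[:3,:3].T; t=-R@W[:3,3]
    else: R=np.array(c['R']); t=np.array(c['t'])
    return im,(K,R,t)
def ray(cam,px):
    K,R,t=cam; d=R.T@np.linalg.inv(K)@np.array([px[0],px[1],1.]); return -R.T@t, d/np.linalg.norm(d)
def plane(cam,px,z):
    o,d=ray(cam,px); return o+d*(z-o[2])/d[2]
def proj(cam,X):
    K,R,t=cam; p=K@(R@np.asarray(X,float)+t); return p[:2]/p[2]
def tri(c1,p1,c2,p2):
    o1,d1=ray(c1,p1);o2,d2=ray(c2,p2)
    a=np.linalg.lstsq(np.c_[d1,-d2],o2-o1,rcond=None)[0]
    A=o1+a[0]*d1;B=o2+a[1]*d2
    return (A+B)/2,np.linalg.norm(A-B)
E
python3 - <<'E'
from h import *
np.set_printoptions(precision=3,suppress=True)
for n in('scene','top'):
    im,c=shot(n,n+'0.png'); print(n,c[0][0,0],-c[1].T@c[2],c[1][2])
print(r.read_state())
print(eyes.calibration('wrist'))
E
```

```text
pics
scene 400.5392755554499 [ 1.051 -0.063  1.034] [-0.481  0.127 -0.868]
top 402.6255571088821 [0.445 0.077 1.104] [ 0.086  0.015 -0.996]
{'time': 0.1, 'joint_positions': array([-1.302,  0.333, -0.065,  1.461,  0.022,  1.35 , -0.089]), 'joint_vel': array([ 0.001, -0.003, -0.   , -0.002,  0.   ,  0.002,  0.   ]), 'joint_torque': array([  0.002, -62.456,   0.025, -39.071,  -0.061,   0.037,   0.   ]), 'ee_pos': array([0.18 , 0.598, 0.233]), 'eef_rot': array([ 0.145,  0.989, -0.001, -0.   ]), 'ft_force': array([ 0.221, -0.563,  0.322]), 'torque': array([ 0.01 ,  0.001, -0.021]), 'width': 0.08707334808642953}
{'fx': 306.353392431936, 'fy': 306.353392431936, 'cx': 320.9005454226033, 'cy': 194.70251580767413, 'hand_eye': array([[-0.   , -0.955, -0.298,  0.082],
       [ 1.   , -0.001,  0.001, -0.   ],
       [-0.001, -0.298,  0.955, -0.152],
       [ 0.   ,  0.   ,  0.   ,  1.   ]])}
```

View pics/scene0.png

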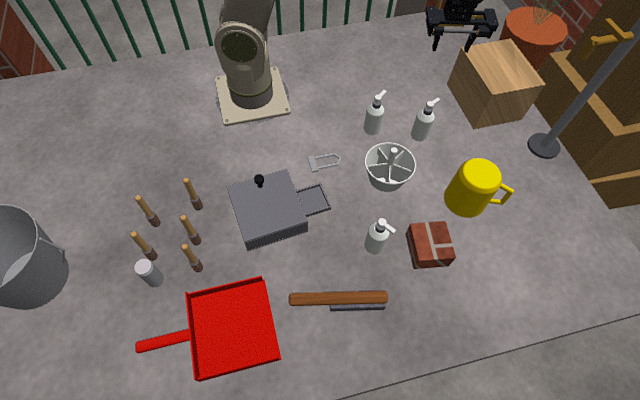

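View pics/top0.png

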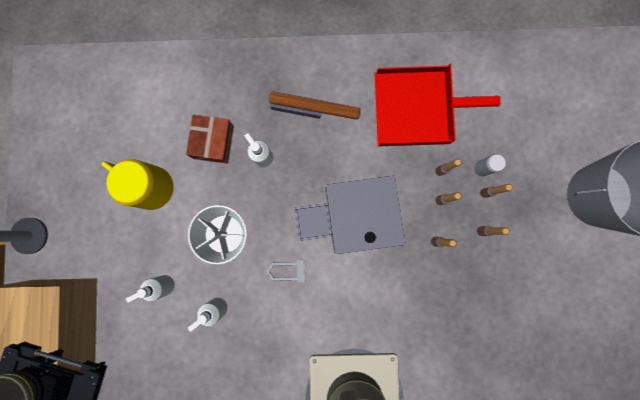

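The top view shows the stand cover at about (366,215) with its knob at (370,237), the tray at (313,222), and the caddy at (217,236). There are five brushes at about (448..512, 165..242) with the tin at (490,163). The target soap bottle is the far one, at (258,152). Next I'll measure these.

```bash
python3 - <<'E'
from h import *
np.set_printoptions(precision=3,suppress=True)
res={}
cams={}
for n in('scene','top'):
    im=cv2.imread(f'pics/{n}0.png'); c=eyes.calibration(n)
    cams[n]=(np.array([[c['fx'],0,c['cx']],[0,c['fy'],c['cy']],[0,0,1.]]),np.array(c['R']),np.array(c['t']))
    hsv=cv2.cvtColor(im,cv2.COLOR_BGR2HSV)
    m=cv2.inRange(hsv,(8,90,90),(22,255,255))
    k,lab,st,ce=cv2.connectedComponentsWithStats(m)
    roi=(120,170,215,280) if n=='scene' else (425,145,520,260)
    B=[ce[i] for i in range(1,k) if st[i,4]>25 and roi[0]<ce[i][0]<roi[2] and roi[1]<ce[i][1]<roi[3]]
    res[n]=B; print(n,len(B),np.array(B))
    dk=cv2.inRange(hsv,(0,0,0),(180,255,45))
    k,lab,st,ce=cv2.connectedComponentsWithStats(dk)
    print([ (ce[i],st[i,4]) for i in range(1,k) if st[i,4]>25 and 220<ce[i][0]<400 and 150<ce[i][1]<260])
for b in res['top']:
    best=min(res['scene'],key=lambda s:tri(cams['top'],b,cams['scene'],s)[1])
    print(b,best,*tri(cams['top'],b,cams['scene'],best))
im=cv2.imread('pics/top0.png'); sc=cv2.imread('pics/scene0.png')
a=cv2.resize(im[130:270,180:280],None,fx=4,fy=4,interpolation=cv2.INTER_CUBIC)
b=cv2.resize(im[160:270,285:415],None,fx=3,fy=3,interpolation=cv2.INTER_CUBIC)
b=cv2.copyMakeBorder(b,0,560-b.shape[0],0,0,cv2.BORDER_CONSTANT)
cv2.imwrite('pics/c1.png',np.hstack([a,b]))
a=cv2.resize(sc[135:260,220:420],None,fx=4,fy=4,interpolation=cv2.INTER_CUBIC)
cv2.imwrite('pics/c2.png',a)
E
```

```text
scene 5 [[189.943 186.69 ]
 [143.661 204.984]
 [187.377 223.538]
 [139.419 239.922]
 [188.903 252.068]]
[(array([258.911, 180.189]), np.int32(90))]
top 5 [[451.88  164.444]
 [501.007 188.627]
 [451.778 196.787]
 [497.73  230.73 ]
 [447.055 242.364]]
[(array([369.518, 236.94 ]), np.int32(83))]
[451.88  164.444] [188.903 252.068] [ 0.599 -0.253  0.113] 0.0003017730360995224
[501.007 188.627] [139.419 239.922] [ 0.535 -0.369  0.114] 0.0003829020485509619
[451.778 196.787] [187.377 223.538] [ 0.519 -0.248  0.114] 0.0001829295449003891
[497.73 230.73] [143.661 204.984] [ 0.433 -0.355  0.111] 0.00038514296677244887
[447.055 242.364] [189.943 186.69 ] [ 0.408 -0.23   0.115] 0.0001261115866903056
```

View pics/c1.png

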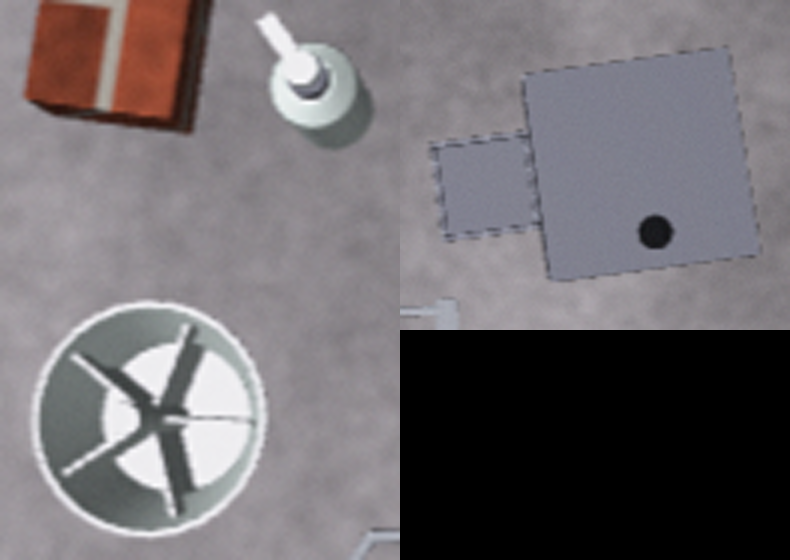

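View pics/c2.png

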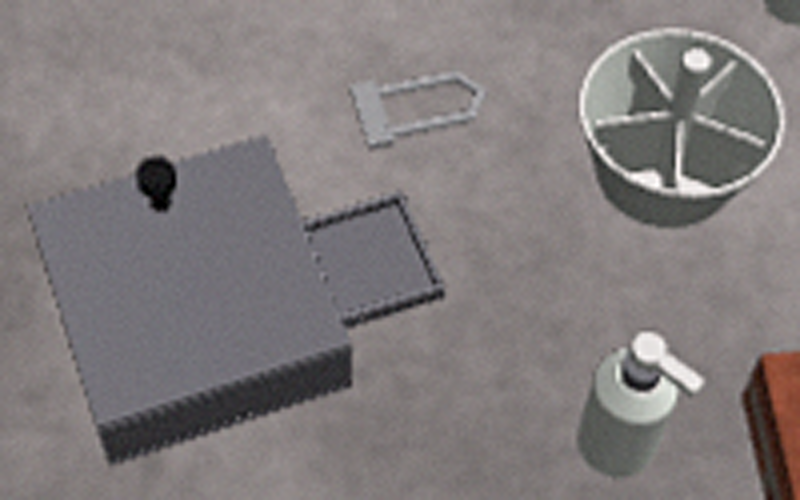

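```bash
cat >> h.py <<'E'
def cam(n):
    c=eyes.calibration(n); return (np.array([[c['fx'],0,c['cx']],[0,c['fy'],c['cy']],[0,0,1.]]),np.array(c['R']),np.array(c['t']))
np.set_printoptions(precision=4,suppress=True)
E
python3 - <<'E'
from h import *
S,T=cam('scene'),cam('top')
a=lambda u,v:(180+u/4-.4,130+v/4-.4)
b=lambda u,v:(285+(u-400)/3-.3,160+v/3-.3)
s=lambda u,v:(220+u/4-.4,135+v/4-.4)
print('knob',tri(T,(369.5,236.9),S,(258.9,180.2)))
print('soap button',tri(T,a(303,68),S,s(648,347)))
print('soap from top z.146',plane(T,a(303,68),.146),'shoulder',plane(T,a(316,86),.092))
print('rim',plane(T,a(150,418),.08),'scene',plane(S,s(682,112),.08), tri(T,a(150,418),S,s(682,112)))
pt=plane(S,s(697,60),.14);print('post',pt,'reproj top',proj(T,pt))
cc=[]
for p,q in zip([(730,47),(525,73),(552,280),(760,253)],[(105,423),(350,347),(268,138),(30,205)]):
    X,e=tri(T,b(*p),S,s(*q)); P=plane(T,b(*p),.066);cc.append(P);print('corner',X,e,P)
cc=np.array(cc);c=cc.mean(0);xd=(cc[0]+cc[1]-cc[2]-cc[3]);print('centre',c,'yaw',np.degrees(np.arctan2(xd[1],xd[0])))
for p in [(430,143),(445,240),(540,228),(525,133)]: print('tray',plane(T,b(*p),.016))
C=plane(T,a(150,418),.08)
for p in [(190,328),(75,356),(66,472),(175,515),(255,420)]:
    d=plane(T,a(*p),.08)-C; print('wall',np.degrees(np.arctan2(d[1],d[0])),np.linalg.norm(d))
for p in [(638,50),(733,63),(765,144),(680,185),(598,123)]:
    d=plane(S,s(*p),.08)-C; print('wallS',np.degrees(np.arctan2(d[1],d[0])),np.linalg.norm(d))
E
```

```text
knob (array([ 0.4256, -0.0444,  0.1042]), np.float64(0.000648820967391691))
soap button (array([0.6503, 0.228 , 0.1481]), np.float64(8.346111853486632e-05))
soap from top z.146 [0.6508 0.2284 0.146 ] shoulder [0.6505 0.2287 0.092 ]
rim [0.4422 0.3393 0.08  ] scene [0.4424 0.3391 0.08  ] (array([0.4421, 0.3393, 0.0796]), np.float64(0.00014780848301908944))
post [0.4412 0.3393 0.14  ] reproj top [210.7265 234.7516]
corner [ 0.5814 -0.1154  0.0733] 0.0060738851989108715 [ 0.5818 -0.1198  0.066 ]
corner [0.564  0.0579 0.0671] 0.00039123802256431773 [0.5641 0.0577 0.066 ]
corner [0.3868 0.0407 0.074 ] 0.0011183181596493184 [0.3862 0.0398 0.066 ]
corner [ 0.4051 -0.1348  0.0786] 0.00030625526872244546 [ 0.4046 -0.1376  0.066 ]
centre [ 0.4842 -0.0399  0.066 ] yaw 5.739040218464624
tray [0.5087 0.1443 0.016 ]
tray [0.4213 0.1327 0.016 ]
tray [0.4298 0.0474 0.016 ]
tray [0.5154 0.0583 0.016 ]
wall -24.634164339595007 0.06221938218243307
wall 49.662840268628415 0.06277885793728044
wall 121.38090681552751 0.06286962947801909
wall -165.80306832246953 0.0634045899353582
wall -92.55053265405796 0.06698239525858937
wallS -168.43101960680548 0.06286986319161382
wallS 122.18445779170685 0.06154195615007422
wallS 49.1680005415158 0.06375342345974344
wallS -21.38467777110825 0.06450407359780984
wallS -94.91880165169056 0.06318803076751241
```

Measured positions:

| Item | Position |
|---|---|
| Knob | (.426, -.044, .104) |
| Stand centre | (.484, -.040), yaw 5.7° |
| Caddy | (.442, .339) |
| Soap | (.650, .228) |
| Tray | about (.470, .095) |

All five brushes triangulate with residuals under 1 mm. Moving to the knob now.

```bash
cat > w.py <<'E'
import sys; from h import *
s=r.read_state(); M=Ro.from_quat(s['eef_rot']).as_matrix(); p=s['ee_pos']
yaw=np.degrees(np.arctan2(M[1,1],M[0,1]))
print('t',round(s['time'],1),'p',p,'ydir',round(yaw,1),'z',M[:,2],'F',s['ft_force'],'w',round(s['width']*1000,1),'q7',s['joint_positions'].round(2))
if len(sys.argv)>3:
    a=[float(v) for v in sys.argv[1:]]; print('shift',(np.array(a[:3])-p)*10)
    if len(a)>3:
        y=np.radians(a[3]); z=np.array([0,0,-1.]); yy=np.array([np.cos(y),np.sin(y),0]); D=np.c_[np.cross(yy,z),yy,z]
        print('rot',Ro.from_matrix(D@M.T).as_rotvec()/np.radians(60))
E
I='python3 -m inch'
Z='x'
python3 -m inch '{"translation":[[0.5,-0.5,0],[1,-1,0],[1,-1,0],[1,-1,0]],"rot":[[0,0,0.1],[0,0,0.2],[0,0,0.37],[0,0,0.37]],"jaw":[87,87,87,87]}' | tail -c 300
python3 -m inch '{"translation":[[0.5,-0.5,0],[1,-1,0],[1,-1,0],[1,-1,0]],"rot":[[0,0,0],[0,0,0],[0,0,0],[0,0,0]],"jaw":[87,87,87,87]}' >/dev/null
python3 -m inch '{"translation":[[0.2,-0.5,0],[0.5,-1,0],[0.5,-1,0]],"rot":[[0,0,0],[0,0,0],[0,0,0]],"jaw":[87,87,87]}'>/dev/null
python3 -m inch '{"translation":[[0,-0.5,0],[0,-1,0],[0,-1,0]],"rot":[[0,0,0],[0,0,0],[0,0,0]],"jaw":[87,87,87]}'>/dev/null
python3 -m inch '{"translation":[[0,-0.5,0],[0,-1,0],[0,-1,0]],"rot":[[0,0,0],[0,0,0],[0,0,0]],"jaw":[87,87,87]}'>/dev/null
python3 -m inch '{"translation":[[0,-0.5,0],[0,-1,0],[0,-1,0],[0,-1,0]],"rot":[[0,0,0],[0,0,0],[0,0,0],[0,0,0]],"jaw":[87,87,87,87]}'
python3 w.py .4255 -.0445 .093 95.7
```

```text
time: 0.5
ee_pos: [0.2855, 0.4936, 0.2328]
eef_rot: [-0.047, 0.999, -0.002, 0.001]
ft_force: [0.3, 0.0, -0.2]
width: 0.0868
time: 2.2
ee_pos: [0.4437, -0.0276, 0.233]
eef_rot: [-0.029, 1.0, -0.004, 0.002]
ft_force: [-0.8, 0.1, 0.3]
width: 0.0868
t 2.2 p [ 0.4437 -0.0276  0.233 ] ydir 93.3 z [ 0.0049 -0.0084 -1.    ] F [-0.7926  0.0556  0.2808] w 86.8 q7 [-0.5  -0.1   0.43  1.93  0.05  1.3   1.54]
shift [-0.1824 -0.1689 -1.4   ]
rot [0.0079 0.0049 0.0392]
```

```bash

python3 -m inch '{"translation":[[-0.18,-0.17,-0.3],[-0.18,-0.17,-0.8],[-0.18,-0.17,-0.8],[-0.18,-0.17,-0.8]],"rot":[[0,0,0.04],[0.008,0.005,0.04],[0.008,0.005,0.04],[0.008,0.005,0.04]],"jaw":[87,87,87,87]}'>/dev/null
python3 w.py .4255 -.0445 .093 95.7
python3 - <<'E'
from h import *
im,c=shot('wrist','w1.png'); hsv=cv2.cvtColor(im,cv2.COLOR_BGR2HSV)
m=cv2.inRange(hsv,(0,0,0),(180,255,45)); k,l,st,ce=cv2.connectedComponentsWithStats(m)
print([(ce[i],st[i],plane(c,ce[i],.103)) for i in range(1,k) if st[i,4]>300])
E
```

```text
t 2.6 p [ 0.4259 -0.0433  0.1537] ydir 95.8 z [-0.0015 -0.0006 -1.    ] F [ 0.4095  0.0626 -0.2474] w 86.9 q7 [-0.49 -0.07  0.47  2.07  0.03  1.13  1.64]
shift [-0.004  -0.0125 -0.6066]
rot [ 0.0006 -0.0014 -0.0022]
[(array([316.2605, 207.0898]), array([302, 196,  32,  35, 334], dtype=int32), array([ 0.4165, -0.0476,  0.103 ])), (array([225.4071, 256.5391]), array([ 189,  230,   58,   44, 1469], dtype=int32), array([ 0.4618, -0.1106,  0.103 ])), (array([402.7299, 243.7126]), array([396, 230,  20,  36, 348], dtype=int32), array([0.4383, 0.0179, 0.103 ])), (array([126.0122, 328.9953]), array([    0,   245,   310,   134, 18924], dtype=int32), array([ 0.5351, -0.1894,  0.103 ])), (array([510.385 , 331.0488]), array([  308,   245,   332,   138, 18844], dtype=int32), array([0.5059, 0.118 , 0.103 ])), (array([247.1427, 391.3062]), array([  73,  382,  335,   18, 5326], dtype=int32), array([ 0.5908, -0.0907,  0.103 ]))]
```

View pics/w1.png

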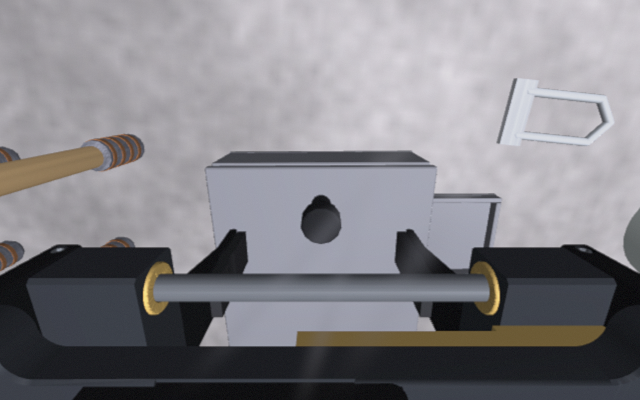

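The wrist view shows the knob head at (321,223), centred between the fingers. Descending and gripping.

```bash

python3 -m inch '{"translation":[[0,-0.01,-0.3],[0,-0.01,-0.6],[0,-0.01,-0.6],[0,-0.01,-0.6],[0,-0.01,-0.6],[0,-0.01,-0.6],[0,-0.01,-0.6],[0,-0.01,-0.6],[0,-0.01,-0.6],[0,-0.01,-0.6],[0,-0.01,-0.6]],"rot":[[0,0,0],[0,0,0],[0,0,0],[0,0,0],[0,0,0],[0,0,0],[0,0,0],[0,0,0],[0,0,0],[0,0,0],[0,0,0]],"jaw":[87,87,87,20,20,20,20,20,20,20,20]}' 20 >/dev/null
python3 w.py
python3 -c "
import numpy as np
c,s=np.cos(np.radians(5.7)),np.sin(np.radians(5.7))
for d in range(0,100,10):
    t=np.radians(d); x=-.15*np.cos(t)+.043*np.sin(t)+.15; z=.15*np.sin(t)+.043*np.cos(t)-.043
    print(d,np.round(np.array([x*c,x*s,z])*10,2))"
```

```text
t 3.8 p [ 0.4268 -0.0444  0.0947] ydir 95.8 z [ 0.0009 -0.0003 -1.    ] F [ 0.0755 -0.4198 -0.7466] w 31.4 q7 [-0.48  0.02  0.49  2.14 -0.01  0.98  1.69]
0 [0. 0. 0.]
10 [0.1  0.01 0.25]
20 [0.24 0.02 0.49]
30 [0.41 0.04 0.69]
40 [0.62 0.06 0.86]
50 [0.86 0.09 1.  ]
60 [1.12 0.11 1.08]
70 [1.38 0.14 1.13]
80 [1.65 0.17 1.12]
90 [1.92 0.19 1.07]
```

```bash

python3 -m inch '{"translation":[[0,0,0],[0,0,0],[0.04,0.01,0.12],[0.1,0.01,0.25],[0.16,0.02,0.37],[0.24,0.02,0.49],[0.32,0.03,0.59],[0.41,0.04,0.69],[0.51,0.05,0.78],[0.62,0.06,0.86],[0.74,0.07,0.93],[0.86,0.09,0.99],[0.86,0.09,0.99],[0.86,0.09,0.99]],"rot":[[0,0,0],[0,0,0],[0,0,0],[0,0,0],[0,0,0],[0,0,0],[0,0,0],[0,0,0],[0,0,0],[0,0,0],[0,0,0],[0,0,0],[0,0,0],[0,0,0]],"jaw":[20,20,20,20,20,20,20,20,20,20,20,20,20,20]}' 20 
python3 w.py
python3 - <<'E'
from h import *
im,c=shot('scene'); im2,c=shot('top')
cv2.imwrite('pics/s2.png',np.hstack([im[60:280,150:450],im2[130:350,250:550]]))
E
```

```text
time: 5.15
ee_pos: [0.5128, -0.0342, 0.1925]
eef_rot: [-0.052, 0.999, -0.0, -0.0]
ft_force: [3.8, 4.9, -9.3]
width: 0.0269
t 5.2 p [ 0.5128 -0.0342  0.1925] ydir 95.9 z [-0.0002 -0.     -1.    ] F [ 3.8369  4.8518 -9.3478] w 26.9 q7 [-0.48  0.11  0.5   1.83 -0.06  1.21  1.71]
```

View pics/s2.png

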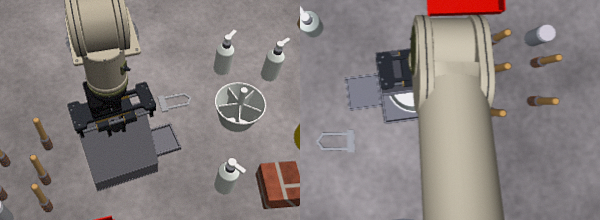

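The cover is lifting with the knob in the grip. Continuing the arc to about 88°, then releasing and going up.

```bash

python3 -m inch '{"translation":[[0.13,0.01,0.06],[0.26,0.02,0.1],[0.39,0.04,0.13],[0.52,0.05,0.14],[0.66,0.06,0.14],[0.79,0.08,0.13],[0.92,0.09,0.11],[0.98,0.1,0.09],[0.98,0.1,0.09]],"rot":[[0,0,0],[0,0,0],[0,0,0],[0,0,0],[0,0,0],[0,0,0],[0,0,0],[0,0,0],[0,0,0]],"jaw":[20,20,20,20,20,20,20,20,20]}' 20 
python3 -m inch '{"translation":[[0,0,0],[0,0,0],[0,0,0],[0,0,0],[0,0,0],[0,0,0],[0,0,0.3],[0,0,0.6],[0,0,1],[0,0,1],[0,0,1]],"rot":[[0,0,0],[0,0,0],[0,0,0],[0,0,0],[0,0,0],[0,0,0],[0,0,0],[0,0,0],[0,0,0],[0,0,0],[0,0,0]],"jaw":[70,70,70,70,70,70,70,70,70,70,70]}'
python3 - <<'E'
from h import *
im,c=shot('scene'); cv2.imwrite('pics/s3.png',im[40:280,150:500])
E
```

```text
time: 6.15
ee_pos: [0.61, -0.0238, 0.1998]
eef_rot: [-0.052, 0.999, -0.0, -0.002]
ft_force: [-2.2, 2.2, -10.3]
width: 0.027
time: 7.25
ee_pos: [0.6104, -0.0239, 0.3006]
eef_rot: [-0.052, 0.999, 0.0, -0.001]
ft_force: [-0.2, 0.3, -2.2]
width: 0.0704
```

View pics/s3.png

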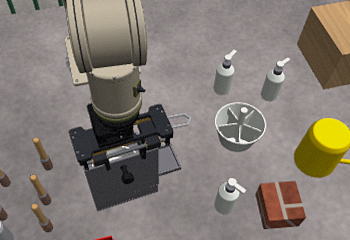

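```bash

python3 -m inch '{"translation":[[-0.5,0,0],[-1,-0.1,0],[-1,-0.1,0],[-1,-0.1,0],[-1,-0.1,-0.5],[-1,-0.1,-1],[-1,-0.1,-1],[-1,-0.1,-1]],"rot":[[0,0,0],[0,0,0],[0,0,0],[0,0,0],[0,0,0],[0,0,0],[0,0,0],[0,0,0]],"jaw":[0,0,0,0,0,0,0,0]}'|sed -n '2p;4,5p'
python3 -m inch '{"translation":[[0.2,0.02,0],[0.4,0.04,0],[0.6,0.06,0],[0.8,0.08,-0.05],[1,0.1,-0.1],[1,0.1,-0.1]],"rot":[[0,0,0],[0,0,0],[0,0,0],[0,0,0],[0,0,0],[0,0,0]],"jaw":[0,0,0,0,0,0]}'|sed -n '2p;4p'
python3 -m inch '{"translation":[[0.1,0.01,0],[0.2,0.02,0],[0.3,0.03,0],[0.35,0.03,0],[0.35,0.03,0]],"rot":[[0,0,0],[0,0,0],[0,0,0],[0,0,0],[0,0,0]],"jaw":[0,0,0,0,0]}'|sed -n '2p;4p'
python3 -m inch '{"translation":[[0.05,0,0],[0.1,0,0],[0.1,0,0]],"rot":[[0,0,0],[0,0,0],[0,0,0]],"jaw":[0,0,0]}'|sed -n '2p;4p'
```

```text
ee_pos: [0.5104, -0.0338, 0.1998]
ft_force: [0.2, 0.2, 0.8]
width: 0.0141
ee_pos: [0.6132, -0.0227, 0.1916]
ft_force: [-0.1, 0.3, 0.4]
ee_pos: [0.6488, -0.0197, 0.1918]
ft_force: [0.7, 0.1, 0.6]
ee_pos: [0.6518, -0.02, 0.191]
ft_force: [-39.1, 2.0, 19.3]
```

```bash

python3 -m inch '{"translation":[[-0.2,0,0.1],[-0.3,0,0.5],[-0.3,0.2,0.9],[-0.5,0.6,0.9],[-0.7,1,0.9],[-0.7,1,0.9]],"rot":[[0,0,0],[0,0,0],[0,0,0],[0,0,0],[0,0,0],[0,0,0]],"jaw":[80,80,80,80,80,80]}'|sed -n '2p;4p'
python3 -m inch '{"translation":[[-0.4,0.4,0],[-0.7,1,0],[-0.7,1,0],[-0.7,1,0]],"rot":[[0,0,0],[0,0,0],[0,0,0],[0,0,0]],"jaw":[80,80,80,80]}'|sed -n '2p;4p'
python3 -m inch '{"translation":[[0,0.4,0],[-0.2,1,0],[-0.2,1,0],[-0.2,1,0]],"rot":[[0,0,0],[0,0,0],[0,0,0],[0,0,0]],"jaw":[80,80,80,80]}'|sed -n '2p;4p'
python3 - <<'E'
from h import *
im,c=shot('scene','s4.png'); im2,c2=shot('top','t4.png')
a=cv2.resize(im[110:250,210:410],None,fx=2.4,fy=2.4,interpolation=cv2.INTER_CUBIC)
b=cv2.resize(im2[130:270,295:415],None,fx=2.4,fy=2.4,interpolation=cv2.INTER_CUBIC)
cv2.imwrite('pics/s4c.png',np.hstack([a,b]))
E
python3 w.py .442 .339 .25 95.7
```

```text
ee_pos: [0.5799, 0.087, 0.2814]
ft_force: [0.3, 1.9, 0.2]
ee_pos: [0.5077, 0.1916, 0.2817]
ft_force: [0.3, -0.2, 0.9]
ee_pos: [0.4869, 0.2935, 0.2814]
ft_force: [0.7, -0.8, -0.1]
t 11.0 p [0.4885 0.2901 0.2817] ydir 96.8 z [-0.0197  0.0041 -0.9998] F [-0.3642 -0.5529  0.7069] w 79.8 q7 [-0.89  0.19  0.32  1.55 -0.08  1.43  1.14]
shift [-0.4651  0.4894 -0.3169]
rot [-0.0041 -0.0187 -0.0184]
```

View pics/s4c.png

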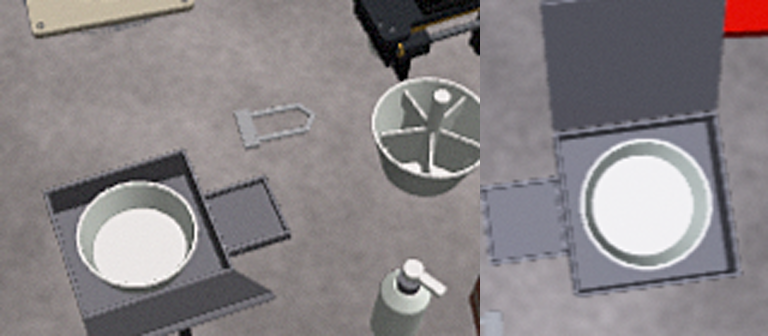

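```bash
python3 - <<'E'
from h import *
S,T=cam('scene'),cam('top')
c0=np.array([.484,-.040,0]);y=np.radians(5.7);ex=np.array([np.cos(y),np.sin(y),0]);ey=np.array([-np.sin(y),np.cos(y),0]);ez=np.array([0,0,1.])
for th in (1.9,2.0,2.1,2.2):
    for s in(-1,1):
        P=c0+.09*ex+.058*ez+.18*(-np.cos(th)*ex+np.sin(th)*ez)+s*.09*ey
        print(th,s,'scene',proj(S,P),'top',proj(T,P))
im=cv2.imread('pics/t4.png');sc=cv2.imread('pics/s4.png')
for n,I,C,roi in(('top',im,T,(335,180,395,245)),('scene',sc,S,(235,180,295,235))):
    x0,y0,x1,y1=roi; hsv=cv2.cvtColor(I[y0:y1,x0:x1],cv2.COLOR_BGR2HSV)
    m=cv2.inRange(hsv,(0,0,205),(180,40,255)); cs=max(cv2.findContours(m,cv2.RETR_EXTERNAL,cv2.CHAIN_APPROX_NONE)[0],key=cv2.contourArea)
    # strip rim: erode to keep floor
    me=cv2.erode(m,np.ones((5,5))); me=cv2.dilate(me,np.ones((5,5)))
    cs2=max(cv2.findContours(me,cv2.RETR_EXTERNAL,cv2.CHAIN_APPROX_NONE)[0],key=cv2.contourArea)
    for nm,cc,z in(('outer',cs,.05),('floor',cs2,.010)):
        P=np.array([plane(C,(p[0][0]+x0,p[0][1]+y0),z)[:2] for p in cc]).astype(np.float32)
        print(n,nm,cv2.minEnclosingCircle(P))
cv2.imwrite('pics/t4c.png',np.hstack([cv2.resize(im[85:270,290:420],None,fx=3,fy=3),cv2.resize(sc[160:270,220:340],None,fx=3,fy=3)[:555] if 0 else cv2.copyMakeBorder(cv2.resize(sc[160:270,220:340],None,fx=3,fy=3),0,225,0,0,cv2.BORDER_CONSTANT)]))
E
```

```text
1.9 -1 scene [239.8977 234.3864] top [404.9185 138.9925]
1.9 1 scene [315.8079 210.3091] top [323.8    149.3469]
2.0 -1 scene [242.3066 242.0998] top [403.1986 132.3275]
2.0 1 scene [318.3007 217.7074] top [322.8157 142.5965]
2.1 -1 scene [244.7369 249.85  ] top [401.4109 126.2948]
2.1 1 scene [320.6682 225.1872] top [321.888  136.4615]
2.2 -1 scene [247.1499 257.5133] top [399.5838 120.9637]
2.2 1 scene [322.8731 232.631 ] top [321.0287 131.0133]
top outer ((0.4831894338130951, -0.03801742196083069), 0.07160190492868423)
top floor ((0.4833689332008362, -0.03886938840150833), 0.05695904791355133)
scene outer ((0.4810546338558197, -0.03849473223090172), 0.07089502364397049)
scene floor ((0.4812626540660858, -0.03986835107207298), 0.05760392174124718)
```

View pics/t4c.png

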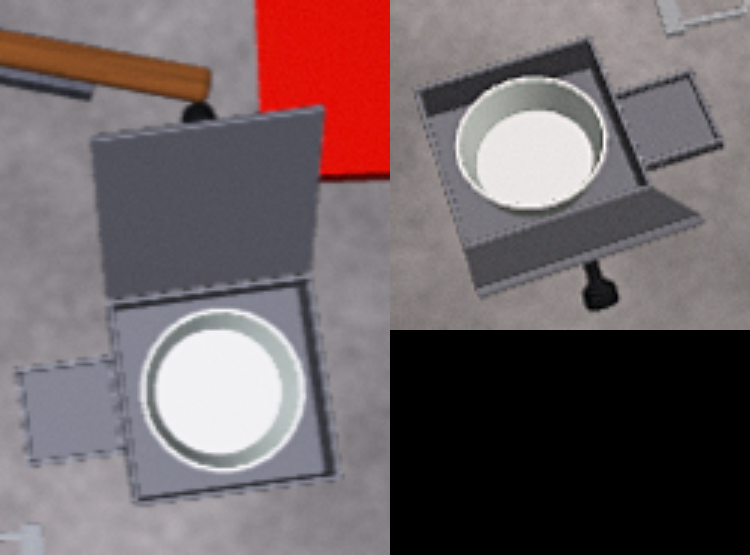

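The cover is at its stop: the free-edge corners at scene px (323,234) and (250,258.7) match the 2.2 rad prediction. The seat centre is about (.4825,-.0393), and the caddy is unmoved with its post at scene (394,150). Grasping the post next.

```bash

python3 -m inch '{"translation":[[-0.3,0.3,0],[-0.46,0.49,-0.2],[-0.46,0.49,-0.5],[-0.46,0.49,-0.9],[-0.46,0.49,-0.9]],"rot":[[0,-0.01,-0.01],[0,-0.02,-0.02],[0,-0.02,-0.02],[0,-0.02,-0.02],[0,-0.02,-0.02]],"jaw":[80,80,80,80,80]}'|sed -n '2p'
python3 w.py .442 .339 .110 95.7
python3 - <<'E'
from h import *
im,c=shot('wrist','w2.png'); P=proj(c,(.442,.339,.14)); print(P)
E
```

```text
ee_pos: [0.4415, 0.3355, 0.1874]
t 11.5 p [0.4415 0.3355 0.1874] ydir 95.5 z [-0.0036 -0.0016 -1.    ] F [-0.7815 -0.877  -0.59  ] w 80.0 q7 [-0.97  0.21  0.27  1.72 -0.06  1.22  0.98]
shift [ 0.0046  0.0354 -0.7743]
rot [ 0.0015 -0.0034  0.004 ]
[326.0248 223.0472]
```

View pics/w2.png

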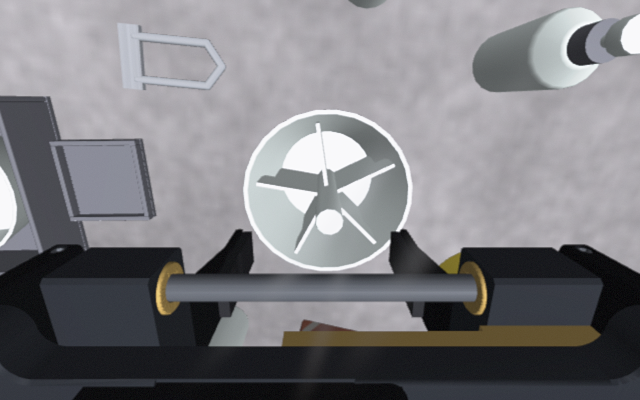

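The post top sits at (330,222), within about 3 mm of the prediction, and the caddy is unchanged.

```bash

python3 -m inch '{"translation":[[0,0.05,-0.3],[0,0.05,-0.6],[0,0.05,-0.77],[0,0.05,-0.77],[0,0.05,-0.77],[0,0.05,-0.77],[0,0.05,-0.77],[0,0.05,-0.77],[0,0.05,-0.77],[0,0.05,-0.77],[0,0.05,-0.77],[0,0.05,-0.77],[0,0.05,-0.77],[0,0.05,-0.77]],"rot":[[0,0,0],[0,0,0],[0,0,0],[0,0,0],[0,0,0],[0,0,0],[0,0,0],[0,0,0],[0,0,0],[0,0,0],[0,0,0],[0,0,0],[0,0,0],[0,0,0]],"jaw":[80,80,80,80,10,10,10,10,10,10,10,10,10,10]}' 50
python3 w.py
python3 -m inch '{"translation":[[0,0,0.2],[0,0,0.5],[0,0,0.9],[0,0,0.9],[0,0,0.9]],"rot":[[0,0,0],[0,0,0],[0,0,0],[0,0,0],[0,0,0]],"jaw":[10,10,10,10,10]}' 50
python3 w.py .4825 -.0393 .21
```

```text
time: 12.95
ee_pos: [0.4426, 0.3412, 0.1134]
eef_rot: [-0.048, 0.999, 0.0, -0.001]
ft_force: [0.1, -0.5, 0.4]
width: 0.0188
t 12.9 p [0.4426 0.3412 0.1134] ydir 95.4 z [-0.0012  0.0006 -1.    ] F [ 0.0553 -0.4509  0.4223] w 18.8 q7 [-0.96  0.29  0.26  1.79 -0.08  1.07  1.  ]
time: 13.45
ee_pos: [0.4425, 0.3413, 0.2031]
eef_rot: [-0.048, 0.999, 0.0, -0.001]
ft_force: [0.5, 0.2, -6.0]
width: 0.0187
t 13.4 p [0.4425 0.3413 0.2031] ydir 95.5 z [-0.0013  0.0009 -1.    ] F [ 0.4878  0.1715 -5.9719] w 18.7 q7 [-0.97  0.2   0.27  1.7  -0.06  1.25  0.98]
shift [ 0.4001 -3.8055  0.0689]
```

```bash

python3 -m inch '{"translation":[[0,-0.25,0],[0.05,-0.6,0.05],[0.1,-0.95,0.07],[0.1,-0.95,0.07]],"rot":[[0,0,0],[0,0,0],[0,0,0],[0,0,0]],"jaw":[10,10,10,10]}' 50|sed -n 2p
python3 -m inch '{"translation":[[0.03,-0.3,0],[0.06,-0.6,0],[0.1,-0.95,0],[0.1,-0.95,0]],"rot":[[0,0,0],[0,0,0],[0,0,0],[0,0,0]],"jaw":[10,10,10,10]}'|sed -n 2p
python3 -m inch '{"translation":[[0.03,-0.3,0],[0.06,-0.6,0],[0.1,-0.95,0],[0.1,-0.95,0]],"rot":[[0,0,0],[0,0,0],[0,0,0],[0,0,0]],"jaw":[10,10,10,10]}'|sed -n 2p
python3 -m inch '{"translation":[[0.03,-0.3,0],[0.06,-0.6,0],[0.1,-0.9,0],[0.1,-0.93,0],[0.1,-0.93,0]],"rot":[[0,0,0],[0,0,0],[0,0,0],[0,0,0],[0,0,0]],"jaw":[10,10,10,10,10]}'
python3 w.py .4825 -.0393 .1234
python3 - <<'E'
from h import *
im,c=shot('wrist','w3.png');c2=shot('scene')[0]
cv2.imwrite('pics/w3c.png',np.hstack([cv2.resize(im,None,fx=.62,fy=.62),cv2.resize(c2[100:280,180:380],None,fx=1.37,fy=1.37)[:248]]))
E
```

```text
ee_pos: [0.4531, 0.2403, 0.2083]
ee_pos: [0.4629, 0.1397, 0.2065]
ee_pos: [0.4723, 0.0396, 0.2049]
time: 15.15
ee_pos: [0.4815, -0.0536, 0.2036]
eef_rot: [-0.037, 0.999, -0.004, -0.005]
ft_force: [-0.5, 0.2, -5.0]
width: 0.019
t 15.2 p [ 0.4815 -0.0536  0.2036] ydir 94.2 z [-0.0106 -0.0088 -0.9999] F [-0.5097  0.2362 -4.9753] w 19.0 q7 [-0.58  0.03  0.61  1.88 -0.01  1.24  1.68]
shift [ 0.0098  0.1431 -0.8017]Traceback (most recent call last):
  File "<stdin>", line 3, in <module>
    return _nx.concatenate(arrs, 1, dtype=dtype, casting=casting)
           ~~~~~~~~~~~~~~~^^^^^^^^^^^^^^^^^^^^^^^^^^^^^^^^^^^^^^^
ValueError: all the input array dimensions except for the concatenation axis must match exactly, but along dimension 0, the array at index 0 has size 248 and the array at index 1 has size 247
```

```bash

python3 w.py .4825 -.0393 .1234 94.2 | tail -2
python3 -m inch '{"translation":[[0.01,0.14,0],[0.01,0.14,0],[0.01,0.14,-0.2],[0.01,0.14,-0.4],[0.01,0.14,-0.4],[0.01,0.14,-0.4]],"rot":[[0,0,0],[0,0,0],[0,0,0],[0,0,0],[0,0,0],[0,0,0]],"jaw":[10,10,10,10,10,10]}' 50
python3 w.py .4825 -.0393 .1234 95.2
```

```text
shift [ 0.0068  0.1277 -0.8055]
rot [ 0.008  -0.0095 -0.0028]
time: 15.85
ee_pos: [0.4827, -0.0377, 0.1642]
eef_rot: [-0.038, 0.999, -0.004, -0.005]
ft_force: [0.4, 0.0, -4.6]
width: 0.0187
t 15.8 p [ 0.4827 -0.0377  0.1642] ydir 94.4 z [-0.0106 -0.0086 -0.9999] F [ 0.4311  0.0347 -4.5622] w 18.7 q7 [-0.59  0.07  0.6   1.93 -0.04  1.16  1.67]
shift [-0.0022 -0.0156 -0.4079]
rot [ 0.0083 -0.01    0.0132]
```

```bash

python3 -m inch '{"translation":[[0,-0.015,-0.1],[0,-0.015,-0.2],[0,-0.015,-0.3],[0,-0.015,-0.35],[0,-0.015,-0.38],[0,-0.015,-0.4],[0,-0.015,-0.4],[0,-0.015,-0.4]],"rot":[[0.008,-0.01,0.01],[0.008,-0.01,0.01],[0.008,-0.01,0.01],[0.008,-0.01,0.01],[0.008,-0.01,0.01],[0.008,-0.01,0.01],[0.008,-0.01,0.01],[0.008,-0.01,0.01]],"jaw":[10,10,10,10,10,10,10,10]}' 50
python3 - <<'E'
from h import *
im,c=shot('wrist');c2=shot('scene')[0]
cv2.imwrite('pics/w3c.png',np.hstack([cv2.resize(im,(396,248)),cv2.resize(c2[100:280,180:380],(276,248))]))
E
```

```text
time: 16.65
ee_pos: [0.4829, -0.0392, 0.1244]
eef_rot: [-0.044, 0.999, -0.0, 0.0]
ft_force: [-0.3, -0.1, -5.8]
width: 0.0187
```

View pics/w3c.png

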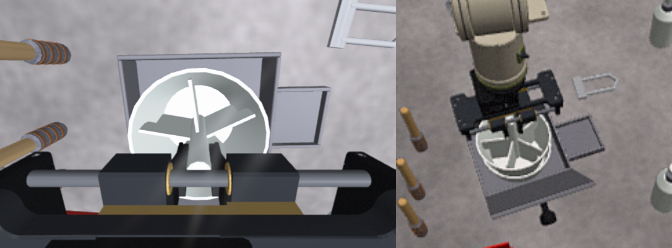

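The caddy is in the cone but still hanging from the gripper (about 5 N). Lowering the last millimetres.

```bash

python3 -m inch '{"translation":[[0,0,-0.01],[0,0,-0.02],[0,0,-0.02]],"rot":[[0,0,0],[0,0,0],[0,0,0]],"jaw":[10,10,10]}'|sed -n '2p;4p'
python3 -m inch '{"translation":[[0,0,-0.01],[0,0,-0.02],[0,0,-0.02]],"rot":[[0,0,0],[0,0,0],[0,0,0]],"jaw":[10,10,10]}'|sed -n '2p;4p'
```

```text
ee_pos: [0.4834, -0.0393, 0.1234]
ft_force: [-3.4, -0.8, 6.0]
ee_pos: [0.4836, -0.0393, 0.1233]
ft_force: [-12.0, 0.2, 22.6]
```

```bash

python3 -m inch '{"translation":[[0,0,0.01],[0,0,0.01],[0,0,0.01],[0,0,0.01],[0,0,0.01],[0,0,0.01],[0,0,0.4],[0,0,0.8],[0,0,1],[0,0,1],[0,0,1]],"rot":[[0,0,0],[0,0,0],[0,0,0],[0,0,0],[0,0,0],[0,0,0],[0,0,0],[0,0,0],[0,0,0],[0,0,0],[0,0,0]],"jaw":[45,45,45,45,45,45,45,45,45,45,45]}' 
python3 -m inch '{"translation":[[0,0.4,0],[0,0.9,0],[0,1,0],[0,1,0]],"rot":[[0,0,0],[0,0,0],[0,0,0],[0,0,0]],"jaw":[87,87,87,87]}' |sed -n 2p
python3 -m inch '{"translation":[[0.2,0.4,0],[0.5,0.9,0],[0.5,1,0],[0.5,1,0]],"rot":[[0,0,0],[0,0,0],[0,0,0],[0,0,0]],"jaw":[87,87,87,87]}' |sed -n 2p
python3 - <<'E'
from h import *
im,c=shot('top','t5.png');im2,c2=shot('scene','s5.png')
cv2.imwrite('pics/c5.png',np.hstack([cv2.resize(im[175:255,325:405],None,fx=4.8,fy=4.8,interpolation=cv2.INTER_CUBIC),cv2.resize(im2[165:245,225:305],None,fx=4.8,fy=4.8,interpolation=cv2.INTER_CUBIC)]))
E
python3 w.py .6503 .228 .25
```

```text
time: 18.45
ee_pos: [0.4836, -0.0392, 0.2231]
eef_rot: [-0.044, 0.999, 0.001, 0.001]
ft_force: [0.1, 0.1, -0.3]
width: 0.0451
ee_pos: [0.4828, 0.0626, 0.2215]
ee_pos: [0.5329, 0.1638, 0.22]
t 19.4 p [0.5328 0.1604 0.2208] ydir 95.1 z [-0.0018 -0.001  -1.    ] F [-0.5918 -0.9531 -0.0481] w 87.0 q7 [-0.77  0.19  0.45  1.68 -0.09  1.29  1.36]
shift [1.1753 0.6759 0.2922]
```

View pics/c5.png

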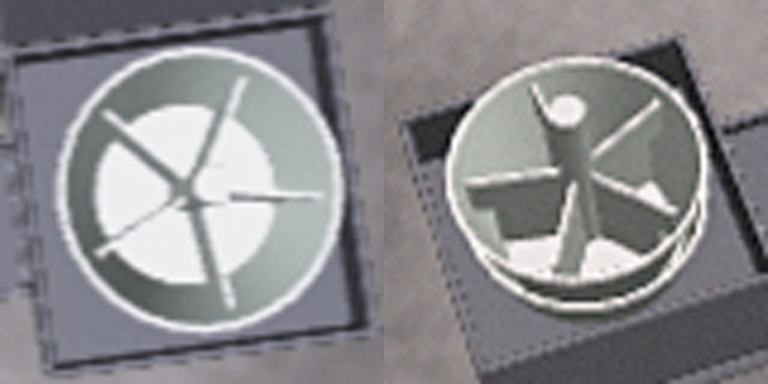

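```bash
python3 - <<'E'
from h import *
S,T=cam('scene'),cam('top')
a=lambda u,v:(325+u/4.8-.4,175+v/4.8-.4)
s=lambda u,v:(225+(u-384)/4.8-.4,165+v/4.8-.4)
C=plane(T,a(202,189),.09); print(C,plane(S,s(577,170),.09),tri(T,a(202,189),S,s(577,170)))
print('post',plane(S,s(569,110),.15))
for p in [(243,80),(105,113),(100,253),(232,305),(322,196)]:
    d=plane(T,a(*p),.09)-C; print(np.degrees(np.arctan2(d[1],d[0])),np.linalg.norm(d))
for p in [(535,88),(657,103),(672,211),(570,270),(470,183)]:
    d=plane(S,s(*p),.09)-C; print('S',np.degrees(np.arctan2(d[1],d[0])),np.linalg.norm(d))
# rim diameter by mask fit in scene
E
```

```text
[ 0.4829 -0.0409  0.09  ] [ 0.4836 -0.0408  0.09  ] (array([ 0.4829, -0.0409,  0.0889]), np.float64(0.00024743699929033225))
post [ 0.4815 -0.0391  0.15  ]
-22.633037026516146 0.06142859625816016
50.1148629585658 0.06435476708601479
120.46387579039981 0.06311848661460112
-167.62218700295958 0.06220406945499072
-94.86467026859296 0.06266759599687402
S -167.7960092788738 0.061201183063693536
S 120.9296016684087 0.0628065620019605
S 49.332282520647155 0.06158301654241563
S -14.329389101836178 0.06487081557112
S -95.3666842915461 0.060623352047277486
```

The caddy is home: the rim measures z=.089 with centre (.4825,-.040), and pockets at 13.3°+72k. Soap bottle next, with the spout at about 37° and the jaws across it.

```bash

python3 -m inch '{"translation":[[0.3,0.2,0],[0.7,0.4,0.1],[1,0.67,0.1],[1,0.67,0.1]],"rot":[[0,0,0.14],[0,0,0.28],[0,0,0.42],[0,0,0.53]],"jaw":[87,87,87,87]}' |sed -n 2p
python3 -m inch '{"translation":[[0.17,0,0],[0.17,0,0],[0.17,0,0]],"rot":[[0,0,0],[0,0,0],[0,0,0]],"jaw":[60,60,60]}' |sed -n 2p
python3 w.py .6505 .2283 .120 127
python3 - <<'E'
from h import *
im,c=shot('wrist','w6.png'); print(proj(c,(.6505,.2283,.146)))
cv2.imwrite('pics/w6c.png',im[120:320,180:460])
E
```

```text
ee_pos: [0.6346, 0.2282, 0.2287]
ee_pos: [0.6517, 0.2258, 0.2287]
t 20.1 p [0.6517 0.2258 0.2287] ydir 127.1 z [-0.0023 -0.0042 -1.    ] F [-0.5601 -0.2704  0.0697] w 70.3 q7 [-0.65  0.5   0.37  1.29 -0.17  1.4   1.93]
shift [-0.0119  0.0246 -1.087 ]
rot [ 0.004  -0.0022 -0.0015]
[324.5082 206.1953]
```

View pics/w6c.png

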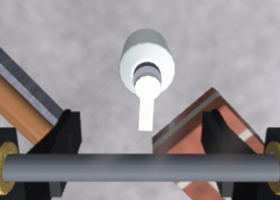

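```bash

python3 -m inch '{"translation":[[-0.02,0.035,-0.2],[-0.02,0.035,-0.6],[-0.02,0.035,-0.6],[-0.02,0.035,-0.6]],"rot":[[0.004,-0.002,0],[0.004,-0.002,0],[0.004,-0.002,0],[0.004,-0.002,0]],"jaw":[60,60,60,60]}' |sed -n 2p
python3 w.py .6497 .2293 .120
```

```text
ee_pos: [0.6489, 0.2296, 0.1698]
t 20.5 p [0.6489 0.2296 0.1698] ydir 127.1 z [-0.0008  0.0002 -1.    ] F [0.5761 0.2382 0.7524] w 60.1 q7 [-0.65  0.52  0.35  1.37 -0.18  1.28  1.93]
shift [ 0.0085 -0.0031 -0.4977]
```

```bash

python3 -m inch '{"translation":[[0.01,0,-0.3],[0.01,0,-0.5],[0.01,0,-0.5],[0.01,0,-0.5],[0.01,0,-0.5],[0.01,0,-0.5],[0.01,0,-0.5],[0.01,0,-0.5],[0.01,0,-0.5],[0.01,0,-0.5],[0.01,0,-0.5]],"rot":[[0,0,0],[0,0,0],[0,0,0],[0,0,0],[0,0,0],[0,0,0],[0,0,0],[0,0,0],[0,0,0],[0,0,0],[0,0,0]],"jaw":[60,60,60,10,10,10,10,10,10,10,10]}' 25
python3 -m inch '{"translation":[[0,0,0],[0,0,0.3],[0,0,0.6],[0,0,0.6],[0,0,0.6]],"rot":[[0,0,0],[0,0,0],[0,0,0],[0,0,0],[0,0,0]],"jaw":[10,10,10,10,10]}' 25
python3 w.py .470 .095 .17
```

```text
time: 21.6
ee_pos: [0.65, 0.2298, 0.1201]
eef_rot: [-0.318, 0.948, 0.0, -0.0]
ft_force: [-0.5, 0.7, 4.0]
width: 0.0257
time: 22.1
ee_pos: [0.6501, 0.2296, 0.1801]
eef_rot: [-0.318, 0.948, 0.0, 0.0]
ft_force: [0.5, -1.5, -1.8]
width: 0.0248
t 22.1 p [0.6501 0.2296 0.1801] ydir 127.1 z [ 0.      0.0006 -1.    ] F [ 0.4597 -1.4935 -1.7915] w 24.8 q7 [-0.65  0.52  0.36  1.36 -0.18  1.3   1.93]
shift [-1.8009 -1.3464 -0.1014]
```

```bash

python3 -m inch '{"translation":[[-0.3,-0.2,0],[-0.6,-0.4,0],[-0.9,-0.67,0],[-0.9,-0.67,0]],"rot":[[0,0,0],[0,0,0],[0,0,0],[0,0,0]],"jaw":[10,10,10,10]}' |sed -n 2p
python3 -m inch '{"translation":[[-0.3,-0.2,0],[-0.6,-0.4,0],[-0.9,-0.65,0],[-0.9,-0.67,0],[-0.9,-0.67,0],[-0.9,-0.67,0]],"rot":[[0,0,0],[0,0,0],[0,0,0],[0,0,0],[0,0,0],[0,0,0]],"jaw":[10,10,10,10,10,10]}' |sed -n 2p
python3 w.py .470 .095 .125 127
python3 - <<'E'
from h import *
im,c=shot('wrist');c2=shot('scene')[0]
cv2.imwrite('pics/w7c.png',np.hstack([cv2.resize(im,(396,248)),cv2.resize(c2[100:280,230:430],(276,248))]))
E
```

```text
ee_pos: [0.5561, 0.1581, 0.178]
ee_pos: [0.4664, 0.0917, 0.1776]
t 23.1 p [0.4664 0.0917 0.1776] ydir 126.9 z [-0.0056 -0.002  -1.    ] F [ 0.262   0.7258 -1.1005] w 24.7 q7 [-0.67  0.04  0.4   1.93 -0.01  1.18  1.94]
shift [ 0.0361  0.033  -0.5261]
rot [ 0.0019 -0.0054  0.0011]
```

View pics/w7c.png

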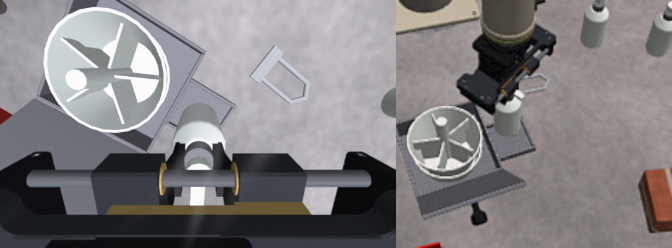

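The bottle hangs upright over the tray. Lowering it.

```bash

python3 -m inch '{"translation":[[0.036,0.033,-0.2],[0.036,0.033,-0.35],[0.036,0.033,-0.45],[0.036,0.033,-0.5],[0.036,0.033,-0.51],[0.036,0.033,-0.51]],"rot":[[0.002,-0.005,0],[0.002,-0.005,0],[0.002,-0.005,0],[0.002,-0.005,0],[0.002,-0.005,0],[0.002,-0.005,0]],"jaw":[10,10,10,10,10,10]}' |sed -n '2p;4p'
python3 -m inch '{"translation":[[0,0,-0.015],[0,0,-0.02],[0,0,-0.02]],"rot":[[0,0,0],[0,0,0],[0,0,0]],"jaw":[10,10,10]}' |sed -n '2p;4p'
```

```text
ee_pos: [0.4704, 0.0951, 0.1269]
ft_force: [0.4, 0.5, -0.5]
ee_pos: [0.4706, 0.0952, 0.1252]
ft_force: [0.0, 0.1, -1.7]
```

```bash

python3 -m inch '{"translation":[[0,0,-0.01],[0,0,-0.015],[0,0,-0.015]],"rot":[[0,0,0],[0,0,0],[0,0,0]],"jaw":[10,10,10]}' |sed -n '2p;4p'
python3 -m inch '{"translation":[[0,0,-0.005],[0,0,-0.01],[0,0,-0.01]],"rot":[[0,0,0],[0,0,0],[0,0,0]],"jaw":[10,10,10]}' |sed -n '2p;4p'
```

```text
ee_pos: [0.4714, 0.0958, 0.1249]
ft_force: [-2.0, 0.8, 9.0]
ee_pos: [0.472, 0.0961, 0.125]
ft_force: [-3.0, -0.5, 10.5]
```

```bash

python3 -m inch '{"translation":[[-0.01,0,0.01],[-0.01,0,0.01],[-0.01,0,0.01],[-0.01,0,0.01],[-0.01,0,0.01],[-0.01,0,0.4],[-0.01,0,0.8],[-0.01,0,1],[-0.01,0,1]],"rot":[[0,0,0],[0,0,0],[0,0,0],[0,0,0],[0,0,0],[0,0,0],[0,0,0],[0,0,0],[0,0,0]],"jaw":[55,55,55,55,55,55,55,55,55]}' |sed -n '2p;4p'
python3 -m inch '{"translation":[[-0.1,-0.3,0],[-0.2,-0.7,0],[-0.2,-1,0],[-0.2,-1,0]],"rot":[[0,0,-0.1],[0,0,-0.2],[0,0,-0.3],[0,0,-0.39]],"jaw":[55,55,55,55]}' |sed -n 2p
python3 -m inch '{"translation":[[-0.1,-0.3,0],[-0.2,-0.7,0],[-0.2,-1,0],[-0.2,-1,0]],"rot":[[0,0,0],[0,0,0],[0,0,0],[0,0,0]],"jaw":[55,55,55,55]}' |sed -n 2p
python3 -m inch '{"translation":[[-0.1,-0.3,0],[-0.2,-0.7,0],[-0.2,-1,0],[-0.2,-1,0]],"rot":[[0,0,0],[0,0,0],[0,0,0],[0,0,0]],"jaw":[55,55,55,55]}' |sed -n 2p
cat > chk.py <<'E'
from h import *
S,T=cam('scene'),cam('top')
def handles(im,roi):
    hsv=cv2.cvtColor(im,cv2.COLOR_BGR2HSV); m=cv2.inRange(hsv,(8,90,90),(22,255,255))
    k,l,st,ce=cv2.connectedComponentsWithStats(m)
    return [ce[i] for i in range(1,k) if st[i,4]>25 and roi[0]<ce[i][0]<roi[2] and roi[1]<ce[i][1]<roi[3]]
s,_=shot('scene','last_s.png'); t,_=shot('top','last_t.png')
hs,ht=handles(s,(120,150,340,280)),handles(t,(325,145,520,260))
print(len(hs),'scene',len(ht),'top')
for b in ht:
    for q in hs:
        X,e=tri(T,b,S,q)
        if e<.004 and .07<X[2]<.17: print(X,round(e*1e3,1))
E
python3 chk.py
python3 - <<'E'
from h import *
S,T=cam('scene'),cam('top')
s=cv2.imread('pics/last_s.png');t=cv2.imread('pics/last_t.png')
for n,im,c in(('s',s,S),('t',t,T)):
    p=proj(c,(.471,.0955,.08)).astype(int); x0,y0=p-40
    hsv=cv2.cvtColor(im[y0:y0+80,x0:x0+80],cv2.COLOR_BGR2HSV)
    print(n,p); cv2.imwrite(f'pics/soap_{n}.png',im[y0:y0+80,x0:x0+80])
E
python3 w.py .408 -.230 .22 103.3
```

```text
ee_pos: [0.4725, 0.0965, 0.228]
ft_force: [0.1, -0.0, -0.5]
ee_pos: [0.4519, -0.0076, 0.2273]
ee_pos: [0.4309, -0.1115, 0.2267]
ee_pos: [0.41, -0.2147, 0.2263]
5 scene 3 top
[ 0.5989 -0.2529  0.1125] 0.3
[ 0.5353 -0.3698  0.1126] 0.1
[ 0.5183 -0.248   0.1138] 0.3
s [311 187]
t [312 220]
t 26.9 p [ 0.4108 -0.2111  0.226 ] ydir 102.6 z [ 0.0072  0.0002 -1.    ] F [-0.9784 -0.4626 -0.2466] w 55.2 q7 [-0.4  -0.09  0.75  1.92  0.06  1.28  2.12]
shift [-0.0281 -0.1891 -0.0604]
rot [-0.0002  0.0069  0.0114]
```

```bash

python3 -m inch '{"translation":[[-0.03,-0.19,0],[-0.03,-0.19,-0.3],[-0.03,-0.19,-0.6],[-0.03,-0.19,-0.98],[-0.03,-0.19,-0.98],[-0.03,-0.19,-0.98],[-0.03,-0.19,-0.98],[-0.03,-0.19,-0.98],[-0.03,-0.19,-0.98],[-0.03,-0.19,-0.98],[-0.03,-0.19,-0.98],[-0.03,-0.19,-0.98],[-0.03,-0.19,-0.98]],"rot":[[0,0,0],[0,0.007,0.01],[0,0.007,0.01],[0,0.007,0.01],[0,0.007,0.01],[0,0.007,0.01],[0,0.007,0.01],[0,0.007,0.01],[0,0.007,0.01],[0,0.007,0.01],[0,0.007,0.01],[0,0.007,0.01],[0,0.007,0.01]],"jaw":[55,55,55,55,55,55,5,5,5,5,5,5,5]}' 15
python3 -m inch '{"translation":[[0,0,0.4],[0,0,0.8],[0,0,1],[0,0,1],[0,0,1]],"rot":[[0,0,0],[0,0,0],[0,0,0],[0,0,0],[0,0,0]],"jaw":[5,5,5,5,5]}' |sed -n '2p;4,5p'
python3 -m inch '{"translation":[[0,0,0.4],[0.4,0.3,0.8],[0.7,0.6,0.85],[0.7,0.6,0.85]],"rot":[[0,0,0],[0,0,0],[0,0,0],[0,0,0]],"jaw":[5,5,5,5]}' |sed -n '2p;4,5p'
python3 w.py .5151 -.0319 .31 103.3
python3 - <<'E'
from h import *
s,S=shot('scene','b1s.png')
E
```

```text
time: 28.2
ee_pos: [0.4079, -0.2303, 0.1282]
eef_rot: [-0.115, 0.993, -0.0, 0.0]
ft_force: [-0.4, -0.6, 1.9]
width: 0.0176
ee_pos: [0.4078, -0.2301, 0.2278]
ft_force: [-0.1, -0.4, -0.8]
width: 0.0174
ee_pos: [0.4815, -0.1647, 0.3122]
ft_force: [0.1, -0.7, -1.3]
width: 0.0175
t 29.1 p [ 0.4815 -0.1647  0.3122] ydir 103.7 z [-0.0001  0.0003 -1.    ] F [ 0.1253 -0.7157 -1.3278] w 17.5 q7 [-0.47  0.02  0.73  1.67 -0.01  1.46  2.07]
shift [ 0.3365  1.3276 -0.0225]
rot [-0.0003 -0.0001 -0.0061]
```

```bash

python3 -m inch '{"translation":[[0.1,0.4,0],[0.2,0.8,0],[0.3,1,0],[0.3,1,0]],"rot":[[0,0,0],[0,0,0],[0,0,0],[0,0,0]],"jaw":[5,5,5,5]}' |sed -n '2p;4,5p'
python3 -m inch '{"translation":[[0.04,0.33,0],[0.04,0.33,0],[0.04,0.33,0],[0.04,0.33,0]],"rot":[[0,0,0],[0,0,0],[0,0,0],[0,0,0]],"jaw":[5,5,5,5]}' |sed -n '2p;4,5p'
python3 w.py .5151 -.0319 .145 103.3
```

```text
ee_pos: [0.5098, -0.0636, 0.3094]
ft_force: [-0.3, -0.6, -1.5]
width: 0.0174
ee_pos: [0.5133, -0.0323, 0.3088]
ft_force: [0.2, -0.2, -1.1]
width: 0.018
t 29.9 p [ 0.5133 -0.0323  0.3088] ydir 103.7 z [-0.0062 -0.0014 -1.    ] F [ 0.2239 -0.213  -1.1333] w 18.0 q7 [-0.61  0.04  0.61  1.65 -0.02  1.46  1.81]
shift [ 0.0183  0.0043 -1.638 ]
rot [ 0.0013 -0.006  -0.0066]
```

```bash

python3 -m inch '{"translation":[[0.018,0,0],[0.018,0,-0.3],[0.018,0,-0.6],[0.018,0,-0.9],[0.018,0,-0.9],[0.018,0,-0.9]],"rot":[[0.001,-0.006,0],[0.001,-0.006,0],[0.001,-0.006,0],[0.001,-0.006,0],[0.001,-0.006,0],[0.001,-0.006,0]],"jaw":[5,5,5,5,5,5]}' |sed -n '2p;4,5p'
python3 -m inch '{"translation":[[0,0,-0.15],[0,0,-0.3],[0,0,-0.45],[0,0,-0.6],[0,0,-0.68],[0,0,-0.72],[0,0,-0.72]],"rot":[[0,0,0],[0,0,0],[0,0,0],[0,0,0],[0,0,0],[0,0,0],[0,0,0]],"jaw":[5,5,5,5,5,5,5]}' |sed -n '2p;4,5p'
```

```text
ee_pos: [0.5151, -0.0331, 0.2195]
ft_force: [0.2, -0.4, -0.4]
width: 0.0174
ee_pos: [0.5152, -0.0331, 0.1476]
ft_force: [0.8, 0.1, -0.2]
width: 0.0174
```

```bash

python3 -m inch '{"translation":[[0,0,-0.02],[0,0,-0.035],[0,0,-0.035]],"rot":[[0,0,0],[0,0,0],[0,0,0]],"jaw":[5,5,5]}' |sed -n '2p;4,5p'
python3 -m inch '{"translation":[[0,0,0],[0,0,0],[0,0,0],[0,0,0.3],[0,0,0.6],[0,0,1],[0,0,1]],"rot":[[0,0,0],[0,0,0],[0,0,0],[0,0,0],[0,0,0],[0,0,0],[0,0,0]],"jaw":[30,30,30,30,30,30,30]}' |sed -n '2p;4,5p'
python3 -m inch '{"translation":[[-0.1,-0.3,0],[-0.2,-0.7,0],[-0.3,-1,0],[-0.3,-1,0]],"rot":[[0,0,-0.1],[0,0,-0.2],[0,0,-0.3],[0,0,-0.4]],"jaw":[55,55,55,55]}' |sed -n 2p
python3 -m inch '{"translation":[[-0.1,-0.3,0],[-0.2,-0.7,0],[-0.3,-1,0],[-0.3,-1,0]],"rot":[[0,0,-0.1],[0,0,-0.2],[0,0,-0.2],[0,0,-0.2]],"jaw":[55,55,55,55]}' |sed -n 2p
python3 -m inch '{"translation":[[-0.1,-0.3,0],[-0.2,-0.7,0],[-0.2,-1,0],[-0.2,-1,0]],"rot":[[0,0,0],[0,0,0],[0,0,0],[0,0,0]],"jaw":[55,55,55,55]}' |sed -n 2p
python3 chk.py
python3 w.py .433 -.355 .128 67.3
```

```text
ee_pos: [0.5153, -0.0331, 0.1442]
ft_force: [0.1, -0.3, -1.0]
width: 0.0175
ee_pos: [0.5176, -0.0333, 0.2492]
ft_force: [1.4, 0.8, 0.1]
width: 0.0299
ee_pos: [0.4859, -0.1382, 0.2492]
ee_pos: [0.4538, -0.2428, 0.2491]
ee_pos: [0.4325, -0.346, 0.2488]
5 scene 4 top
[ 0.5988 -0.2527  0.1131] 0.4
[ 0.5352 -0.3694  0.1134] 0.5
[ 0.5182 -0.2479  0.1148] 0.4
[ 0.5154 -0.0334  0.1333] 1.1
t 33.5 p [ 0.4338 -0.3425  0.2485] ydir 66.5 z [ 0.0059 -0.0058 -1.    ] F [-0.1686 -0.1451 -1.1327] w 55.1 q7 [-0.21  0.2   0.92  1.68 -0.16  1.33  1.9 ]
shift [-0.0081 -0.1253 -1.2052]
rot [0.0055 0.0057 0.0127]
```

Brush 1 stands in its pocket at (.515,-.033). Next is brush D.

```bash

python3 -m inch '{"translation":[[0,-0.12,0],[0,-0.125,-0.3],[0,-0.125,-0.6],[0,-0.125,-0.6],[0,-0.125,-0.6]],"rot":[[0.005,0.006,0.01],[0.005,0.006,0.01],[0.005,0.006,0.01],[0.005,0.006,0.01],[0.005,0.006,0.01]],"jaw":[55,55,55,55,55]}' |sed -n 2p
python3 w.py .433 -.355 .128 67.3
python3 -m inch '{"translation":[[0,0,-0.3],[0,0,-0.6],[0,0,-0.6],[0,0,-0.6],[0,0,-0.6],[0,0,-0.6],[0,0,-0.6],[0,0,-0.6],[0,0,-0.6],[0,0,-0.6],[0,0,-0.6]],"rot":[[0,0,0],[0,0,0],[0,0,0],[0,0,0],[0,0,0],[0,0,0],[0,0,0],[0,0,0],[0,0,0],[0,0,0],[0,0,0]],"jaw":[55,55,55,55,5,5,5,5,5,5,5]}' 15 |sed -n '2p;4,5p'
python3 w.py
```

```text
ee_pos: [0.4343, -0.3539, 0.189]
t 34.0 p [ 0.4343 -0.3539  0.189 ] ydir 67.2 z [-0.0008 -0.     -1.    ] F [ 0.3275 -0.732   0.3126] w 54.9 q7 [-0.15  0.29  0.9   1.73 -0.24  1.23  1.98]
shift [-0.0134 -0.011  -0.6102]
rot [ 0.     -0.0007  0.0013]
ee_pos: [0.4344, -0.3539, 0.129]
ft_force: [-0.8, 0.5, 0.2]
width: 0.0173
t 35.1 p [ 0.4344 -0.3539  0.129 ] ydir 67.2 z [-0.0007 -0.     -1.    ] F [-0.8381  0.4606  0.2372] w 17.3 q7 [-0.11  0.36  0.86  1.8  -0.3   1.12  2.03]
```

```bash

python3 -m inch '{"translation":[[0,0,0.4],[0,0,0.8],[0,0,1],[0,0,1]],"rot":[[0,0,0],[0,0,0],[0,0,0],[0,0,0]],"jaw":[5,5,5,5]}' |sed -n '2p;4,5p'
python3 -m inch '{"translation":[[0,0.2,0.4],[0,0.5,0.82],[0.05,0.9,0.82],[0.05,1,0.82],[0.05,1,0.82]],"rot":[[0,0,0],[0,0,0],[0,0,0],[0,0,0],[0,0,0]],"jaw":[5,5,5,5,5]}' |sed -n '2p;4,5p'
python3 -m inch '{"translation":[[0,0.4,0],[0.05,0.8,0],[0.05,1,0],[0.05,1,0]],"rot":[[0,0,0],[0,0,0],[0,0,0],[0,0,0]],"jaw":[5,5,5,5]}' |sed -n '2p'
python3 -m inch '{"translation":[[0,0.4,0],[0.05,0.8,0],[0.05,1,0],[0.05,1,0]],"rot":[[0,0,0],[0,0,0],[0,0,0],[0,0,0]],"jaw":[5,5,5,5]}' |sed -n '2p'
python3 -m inch '{"translation":[[0.02,0.1,0],[0.02,0.16,0],[0.02,0.16,0],[0.02,0.16,0]],"rot":[[0,0,0],[0,0,0],[0,0,0],[0,0,0]],"jaw":[5,5,5,5]}' |sed -n '2p'
python3 w.py .4526 -.0268 .145 67.3
```

```text
ee_pos: [0.4353, -0.3549, 0.2318]
ft_force: [-0.2, -0.1, -0.6]
width: 0.0172
ee_pos: [0.4408, -0.2526, 0.3132]
ft_force: [-0.2, -0.7, -0.9]
width: 0.0172
ee_pos: [0.4459, -0.1504, 0.3121]
ee_pos: [0.451, -0.0491, 0.3112]
ee_pos: [0.453, -0.0337, 0.3111]
t 37.2 p [ 0.453  -0.0337  0.3111] ydir 67.8 z [-0.0003 -0.0005 -1.    ] F [ 0.3424 -1.1544  0.0184] w 17.0 q7 [-0.63 -0.13  0.55  1.78  0.07  1.47  1.1 ]
shift [-0.0039  0.0693 -1.6607]
rot [ 0.0005 -0.0003 -0.0078]
```

```bash

python3 -m inch '{"translation":[[0,0.07,0],[0,0.07,-0.2],[0,0.07,-0.5],[0,0.07,-0.9],[0,0.07,-0.9],[0,0.07,-0.9]],"rot":[[0,0,0],[0,0,0],[0,0,0],[0,0,0],[0,0,0],[0,0,0]],"jaw":[5,5,5,5,5,5]}' |sed -n '2p;4p'
python3 w.py .4526 -.0268 .145 67.3
python3 -m inch '{"translation":[[0,0,-0.15],[0,0,-0.3],[0,0,-0.45],[0,0,-0.6],[0,0,-0.68],[0,0,-0.73],[0,0,-0.76],[0,0,-0.76]],"rot":[[0,0,0],[0,0,0],[0,0,0],[0,0,0],[0,0,0],[0,0,0],[0,0,0],[0,0,0]],"jaw":[5,5,5,5,5,5,5,5]}' |sed -n '2p;4,5p'
```

```text
ee_pos: [0.453, -0.0268, 0.2219]
ft_force: [0.6, -0.2, -0.7]
t 37.9 p [ 0.453  -0.0268  0.2219] ydir 67.7 z [-0.0009 -0.0008 -1.    ] F [ 0.629  -0.1579 -0.721 ] w 17.4 q7 [-0.63 -0.08  0.57  1.93  0.05  1.28  1.11]
shift [-0.0038 -0.0004 -0.7689]
rot [ 0.0007 -0.0009 -0.0074]
ee_pos: [0.4533, -0.0267, 0.1464]
ft_force: [0.0, 1.0, -0.2]
width: 0.0177
```

```bash

python3 -m inch '{"translation":[[0,0,-0.02],[0,0,-0.02],[0,0,-0.02],[0,0,-0.02],[0,0,-0.02],[0,0,0.3],[0,0,0.6],[0,0,1],[0,0,1]],"rot":[[0,0,0],[0,0,0],[0,0,0],[0,0,0],[0,0,0],[0,0,0],[0,0,0],[0,0,0],[0,0,0]],"jaw":[5,5,30,30,30,30,30,30,30]}' |sed -n '2p;4,5p'
python3 -m inch '{"translation":[[0.1,-0.3,0],[0.2,-0.7,0],[0.3,-1,0],[0.3,-1,0],[0.3,-1,0]],"rot":[[0,0,-0.1],[0,0,-0.2],[0,0,-0.3],[0,0,-0.4],[0,0,-0.5]],"jaw":[55,55,55,55,55]}' |sed -n 2p
python3 -m inch '{"translation":[[0.1,-0.3,0],[0.2,-0.7,0],[0.3,-1,0],[0.3,-1,0]],"rot":[[0,0,-0.1],[0,0,-0.1],[0,0,-0.1],[0,0,-0.1]],"jaw":[55,55,55,55]}' |sed -n 2p
python3 chk.py
python3 w.py .5185 -.248 .128 31.3
```

```text
ee_pos: [0.4556, -0.0267, 0.251]
ft_force: [-0.2, -0.5, -1.0]
width: 0.0299
ee_pos: [0.4854, -0.1278, 0.2504]
ee_pos: [0.515, -0.2321, 0.2498]
4 scene 3 top
[ 0.5183 -0.2479  0.1146] 0.8
t 40.5 p [ 0.5151 -0.2284  0.2497] ydir 31.3 z [ 0.0042 -0.0041 -1.    ] F [-0.3414  0.2888 -0.4403] w 55.2 q7 [-0.36  0.22  0.81  1.65 -0.16  1.34  1.02]
shift [ 0.0339 -0.1961 -1.2174]
rot [0.0039 0.004  0.0006]
```

```bash

python3 -m inch '{"translation":[[0.03,-0.19,0],[0.03,-0.19,0],[0.03,-0.19,-0.3],[0.03,-0.19,-0.6],[0.03,-0.19,-0.6]],"rot":[[0.004,0.004,0],[0.004,0.004,0],[0.004,0.004,0],[0.004,0.004,0],[0.004,0.004,0]],"jaw":[55,55,55,55,55]}' |sed -n 2p
python3 w.py .5185 -.248 .128 31.3
python3 -m inch '{"translation":[[0,0,-0.3],[0,0,-0.61],[0,0,-0.61],[0,0,-0.61],[0,0,-0.61],[0,0,-0.61],[0,0,-0.61],[0,0,-0.61],[0,0,-0.61],[0,0,-0.61],[0,0,-0.61]],"rot":[[0,0,0],[0,0,0],[0,0,0],[0,0,0],[0,0,0],[0,0,0],[0,0,0],[0,0,0],[0,0,0],[0,0,0],[0,0,0]],"jaw":[55,55,55,55,5,5,5,5,5,5,5]}' 15 |sed -n '2p;4,5p'
python3 -m inch '{"translation":[[0,0,0.4],[0,0,0.8],[0,0,1],[0,0,1]],"rot":[[0,0,0],[0,0,0],[0,0,0],[0,0,0]],"jaw":[5,5,5,5]}' |sed -n '2p;4,5p'
python3 -m inch '{"translation":[[0,0,0.4],[0,0,0.82],[-0.1,0.4,0.82],[-0.1,0.9,0.82],[-0.1,0.9,0.82],[-0.1,0.9,0.82]],"rot":[[0,0,0],[0,0,0],[0,0,0],[0,0,0],[0,0,0],[0,0,0]],"jaw":[5,5,5,5,5,5]}' |sed -n '2p;4,5p'
python3 w.py .5001 -.0677 .31 31.3
```

```text
ee_pos: [0.5164, -0.2448, 0.1864]
t 41.0 p [ 0.5164 -0.2448  0.1864] ydir 31.4 z [-0.0055  0.0024 -1.    ] F [-0.237   0.1672  0.1445] w 55.3 q7 [-0.3   0.31  0.8   1.7  -0.23  1.24  1.1 ]
shift [ 0.0206 -0.0318 -0.5842]
rot [-0.0023 -0.0052 -0.001 ]
ee_pos: [0.5164, -0.245, 0.1255]
ft_force: [0.1, 0.4, 1.5]
width: 0.0177
ee_pos: [0.5176, -0.2457, 0.2284]
ft_force: [-0.2, 0.5, -0.6]
width: 0.0173
ee_pos: [0.5076, -0.154, 0.3095]
ft_force: [-0.5, -0.7, -0.4]
width: 0.0172
t 43.1 p [ 0.5076 -0.154   0.3095] ydir 31.5 z [-0.0019  0.0019 -1.    ] F [-0.5427 -0.6854 -0.4032] w 17.2 q7 [-0.51  0.09  0.78  1.62 -0.07  1.46  0.83]
shift [-0.0751  0.8632  0.0049]
rot [-0.0019 -0.0018 -0.004 ]
```

```bash

python3 -m inch '{"translation":[[-0.03,0.4,0],[-0.09,0.88,0],[-0.09,0.88,0],[-0.09,0.88,0],[-0.09,0.88,0]],"rot":[[0,0,0],[0,0,0],[0,0,0],[0,0,0],[0,0,0]],"jaw":[5,5,5,5,5]}' |sed -n '2p;4p'
python3 w.py .4985 -.0650 .142 31.3
```

```text
ee_pos: [0.4985, -0.0678, 0.3092]
ft_force: [0.2, -0.1, -1.2]
t 43.6 p [ 0.4985 -0.0678  0.3092] ydir 31.4 z [-0.0025  0.0013 -1.    ] F [ 0.2215 -0.1422 -1.1875] w 17.5 q7 [-0.63  0.01  0.69  1.68 -0.    1.46  0.61]
shift [ 0.      0.0282 -1.6715]
rot [-0.0012 -0.0023 -0.0014]
```

```bash

python3 -m inch '{"translation":[[0,0.028,0],[0,0.028,-0.2],[0,0.028,-0.5],[0,0.028,-0.9],[0,0.028,-0.9],[0,0.028,-0.9]],"rot":[[0,-0.002,0],[0,-0.002,0],[0,-0.002,0],[0,-0.002,0],[0,-0.002,0],[0,-0.002,0]],"jaw":[5,5,5,5,5,5]}' |sed -n '2p;4p'
python3 w.py .4985 -.0650 .142 31.3|head -1
python3 -m inch '{"translation":[[0,0,-0.15],[0,0,-0.3],[0,0,-0.45],[0,0,-0.6],[0,0,-0.68],[0,0,-0.74],[0,0,-0.77],[0,0,-0.77]],"rot":[[0,0,0],[0,0,0],[0,0,0],[0,0,0],[0,0,0],[0,0,0],[0,0,0],[0,0,0]],"jaw":[5,5,5,5,5,5,5,5]}' |sed -n '2p;4,5p'
```

```text
ee_pos: [0.4984, -0.0659, 0.2198]
ft_force: [0.7, 0.1, 0.4]
t 44.2 p [ 0.4984 -0.0659  0.2198] ydir 31.3 z [-0.0011  0.0006 -1.    ] F [0.7043 0.1382 0.3883] w 17.5 q7 [-0.62  0.06  0.7   1.83 -0.04  1.27  0.63]
ee_pos: [0.4986, -0.0659, 0.143]
ft_force: [0.3, -0.3, -0.3]
width: 0.0174
```

```bash

python3 -m inch '{"translation":[[0,0,0],[0,0,0],[0,0,0],[0,0,0],[0,0,0.3],[0,0,0.6],[0,0,1],[0,0,1]],"rot":[[0,0,0],[0,0,0],[0,0,0],[0,0,0],[0,0,0],[0,0,0],[0,0,0],[0,0,0]],"jaw":[30,30,30,30,30,30,30,30]}' |sed -n '2p;4,5p'
python3 -m inch '{"translation":[[0.1,-0.3,0],[0.3,-0.7,0],[0.5,-0.9,0],[0.5,-0.9,0],[0.5,-0.9,0]],"rot":[[0,0,-0.1],[0,0,-0.2],[0,0,-0.3],[0,0,-0.4],[0,0,-0.5]],"jaw":[55,55,55,55,55]}' |sed -n 2p
python3 -m inch '{"translation":[[0.1,-0.3,0],[0.3,-0.7,0],[0.5,-0.9,0],[0.5,-0.9,0],[0.5,-0.9,0]],"rot":[[0,0,-0.1],[0,0,-0.1],[0,0,-0.1],[0,0,-0.1],[0,0,-0.1]],"jaw":[55,55,55,55,55]}' |sed -n 2p
python3 w.py .599 -.253 .128 -4.7
```

```text
ee_pos: [0.5009, -0.0663, 0.2478]
ft_force: [0.2, -0.1, -0.3]
width: 0.0297
ee_pos: [0.5509, -0.1573, 0.247]
ee_pos: [0.6006, -0.2477, 0.246]
t 46.9 p [ 0.6006 -0.2477  0.246 ] ydir -5.1 z [ 0.0034 -0.0039 -1.    ] F [-0.3397  0.2512  0.2393] w 55.3 q7 [-0.28  0.48  0.85  1.41 -0.36  1.41  0.48]
shift [-0.016  -0.0529 -1.1802]
rot [0.0037 0.0033 0.0072]
```

```bash

python3 -m inch '{"translation":[[-0.016,-0.055,0],[-0.016,-0.055,-0.3],[-0.016,-0.055,-0.6],[-0.016,-0.055,-0.6],[-0.016,-0.055,-0.6]],"rot":[[0.004,0.003,0],[0.004,0.003,0],[0.004,0.003,0],[0.004,0.003,0],[0.004,0.003,0]],"jaw":[55,55,55,55,55]}' |sed -n 2p
python3 w.py .599 -.253 .128 -4.7
python3 -m inch '{"translation":[[0,0,-0.3],[0,0,-0.58],[0,0,-0.58],[0,0,-0.58],[0,0,-0.58],[0,0,-0.58],[0,0,-0.58],[0,0,-0.58],[0,0,-0.58],[0,0,-0.58],[0,0,-0.58]],"rot":[[0,0,0],[0,0,0],[0,0,0],[0,0,0],[0,0,0],[0,0,0],[0,0,0],[0,0,0],[0,0,0],[0,0,0],[0,0,0]],"jaw":[55,55,55,55,5,5,5,5,5,5,5]}' 15 |sed -n '2p;4,5p'
python3 -m inch '{"translation":[[0,0,0.4],[0,0,0.8],[0,0,1],[0,0,1]],"rot":[[0,0,0],[0,0,0],[0,0,0],[0,0,0]],"jaw":[5,5,5,5]}' |sed -n '2p;4,5p'
python3 -m inch '{"translation":[[0,0,0.4],[0,0,0.9],[-0.3,0.4,0.9],[-0.5,0.9,0.9],[-0.5,0.9,0.9],[-0.5,0.9,0.9]],"rot":[[0,0,0],[0,0,0],[0,0,0],[0,0,0],[0,0,0],[0,0,0]],"jaw":[5,5,5,5,5,5]}' |sed -n '2p;4,5p'
python3 w.py .4857 -.0066 .31 -4.7
```

```text
ee_pos: [0.5989, -0.2527, 0.1869]
t 47.4 p [ 0.5989 -0.2527  0.1869] ydir -5.1 z [ 0.0003  0.0008 -1.    ] F [-0.506   0.1662  1.1746] w 54.9 q7 [-0.26  0.52  0.83  1.49 -0.39  1.31  0.52]
shift [ 0.0013 -0.0029 -0.5885]
rot [-0.0008  0.0003  0.0065]
ee_pos: [0.5989, -0.2527, 0.129]
ft_force: [0.2, 0.8, 0.8]
width: 0.0175
ee_pos: [0.6, -0.2536, 0.2322]
ft_force: [-1.0, -0.1, -0.4]
width: 0.0176
ee_pos: [0.5499, -0.1611, 0.3214]
ft_force: [0.6, -0.8, -0.8]
width: 0.0175
t 49.5 p [ 0.5499 -0.1611  0.3214] ydir -4.9 z [ 0.0043  0.001  -1.    ] F [ 0.6397 -0.7663 -0.798 ] w 17.5 q7 [-0.54  0.23  0.9   1.5  -0.18  1.49  0.28]
shift [-0.6422  1.5446 -0.1143]
rot [-0.001   0.0041  0.0026]
```

```bash

python3 -m inch '{"translation":[[-0.1,0.3,0],[-0.25,0.65,0],[-0.4,1,0],[-0.4,1,0],[-0.4,1,0]],"rot":[[0,0,0],[0,0.004,0],[0,0.004,0],[0,0.004,0],[0,0.004,0]],"jaw":[5,5,5,5,5]}' |sed -n '2p;4p'
python3 -m inch '{"translation":[[-0.1,0.3,0],[-0.24,0.52,0],[-0.24,0.52,0],[-0.24,0.52,0],[-0.24,0.52,0]],"rot":[[0,0,0],[0,0,0],[0,0,0],[0,0,0],[0,0,0]],"jaw":[5,5,5,5,5]}' |sed -n '2p;4p'
python3 w.py .4857 -.0066 .145 -4.7
```

```text
ee_pos: [0.51, -0.0616, 0.3211]
ft_force: [0.7, 0.3, -0.2]
ee_pos: [0.4864, -0.0116, 0.321]
ft_force: [-0.1, 0.4, -0.9]
t 50.5 p [ 0.4864 -0.0116  0.321 ] ydir -5.0 z [-0.0002  0.     -1.    ] F [-0.099   0.4244 -0.9218] w 17.8 q7 [-0.84 -0.06  0.75  1.7   0.04  1.48 -0.18]
shift [-0.007   0.0497 -1.7596]
rot [-0.     -0.0002  0.0057]
```

```bash

python3 -m inch '{"translation":[[-0.007,0.05,0],[-0.007,0.05,-0.2],[-0.007,0.05,-0.5],[-0.007,0.05,-0.9],[-0.007,0.05,-0.95],[-0.007,0.05,-0.95]],"rot":[[0,0,0],[0,0,0],[0,0,0],[0,0,0],[0,0,0],[0,0,0]],"jaw":[5,5,5,5,5,5]}' |sed -n '2p;4p'
python3 -m inch '{"translation":[[0,0,-0.15],[0,0,-0.3],[0,0,-0.45],[0,0,-0.6],[0,0,-0.7],[0,0,-0.78],[0,0,-0.81],[0,0,-0.81]],"rot":[[0,0,0],[0,0,0],[0,0,0],[0,0,0],[0,0,0],[0,0,0],[0,0,0],[0,0,0]],"jaw":[5,5,5,5,5,5,5,5]}' |sed -n '2p;4,5p'
```

```text
ee_pos: [0.4855, -0.007, 0.226]
ft_force: [0.2, 0.4, -0.5]
ee_pos: [0.4857, -0.0071, 0.1453]
ft_force: [0.5, -0.0, -0.6]
width: 0.0176
```

```bash

python3 -m inch '{"translation":[[0,0,-0.01],[0,0,-0.01],[0,0,-0.01],[0,0,-0.01],[0,0,0.3],[0,0,0.6],[0,0,1],[0,0,1]],"rot":[[0,0,0],[0,0,0],[0,0,0],[0,0,0],[0,0,0],[0,0,0],[0,0,0],[0,0,0]],"jaw":[30,30,30,30,30,30,30,30]}' |sed -n '2p;4,5p'
python3 -m inch '{"translation":[[0.05,-0.3,0],[0.1,-0.7,0],[0.12,-1,0],[0.12,-1,0]],"rot":[[0,0,-0.1],[0,0,-0.2],[0,0,-0.3],[0,0,-0.4]],"jaw":[45,45,45,45]}' |sed -n 2p
python3 -m inch '{"translation":[[0.05,-0.3,0],[0.1,-0.7,0],[0.12,-1,0],[0.12,-1,0]],"rot":[[0,0,-0.1],[0,0,-0.2],[0,0,-0.2],[0,0,-0.2]],"jaw":[45,45,45,45]}' |sed -n 2p
python3 -m inch '{"translation":[[0.05,-0.3,0],[0.1,-0.7,0],[0.2,-1,0],[0.2,-1,0]],"rot":[[0,0,0],[0,0,0],[0,0,0],[0,0,0]],"jaw":[45,45,45,45]}' |sed -n 2p
python3 -m inch '{"translation":[[0.03,-0.4,0],[0.05,-0.5,0],[0.05,-0.5,0],[0.05,-0.5,0]],"rot":[[0,0,0],[0,0,0],[0,0,0],[0,0,0]],"jaw":[45,45,45,45]}' |sed -n 2p
python3 chk.py
python3 - <<'E'
from h import *
print('tin',plane(cam('top'),(493,163),.1))
E
python3 w.py .535 -.369 .128 -40.7
```

```text
ee_pos: [0.488, -0.0071, 0.2499]
ft_force: [-0.6, -0.1, 0.1]
width: 0.0304
ee_pos: [0.4995, -0.1119, 0.2498]
ee_pos: [0.5103, -0.2165, 0.2495]
ee_pos: [0.5294, -0.3204, 0.2486]
ee_pos: [0.5347, -0.3691, 0.2484]
4 scene 5 top
[ 0.5352 -0.3695  0.1133] 0.6
[ 0.502  -0.0696  0.1308] 0.8
[ 0.4866 -0.0078  0.1333] 1.6
tin [ 0.6016 -0.3597  0.1   ]
t 54.4 p [ 0.5351 -0.3686  0.2486] ydir -42.2 z [ 0.0031 -0.0075 -1.    ] F [ 0.2136  0.3184 -0.18  ] w 44.9 q7 [-0.13  0.51  0.95  1.41 -0.41  1.42  0.09]
shift [-0.0007 -0.0036 -1.2065]
rot [0.0072 0.003  0.0256]
```

```bash

python3 -m inch '{"translation":[[0,0,0],[0,0,-0.3],[0,0,-0.6],[0,0,-0.6],[0,0,-0.6]],"rot":[[0.007,0.003,0.025],[0.007,0.003,0.025],[0.007,0.003,0.025],[0.007,0.003,0.025],[0.007,0.003,0.025]],"jaw":[45,45,45,45,45]}' |sed -n 2p
python3 w.py .535 -.369 .128 -40.7
python3 -m inch '{"translation":[[0,0,-0.3],[0,0,-0.59],[0,0,-0.59],[0,0,-0.59],[0,0,-0.59],[0,0,-0.59],[0,0,-0.59],[0,0,-0.59],[0,0,-0.59],[0,0,-0.59],[0,0,-0.59]],"rot":[[0,0,0],[0,0,0],[0,0,0],[0,0,0],[0,0,0],[0,0,0],[0,0,0],[0,0,0],[0,0,0],[0,0,0],[0,0,0]],"jaw":[45,45,45,45,5,5,5,5,5,5,5]}' 15 |sed -n '2p;4,5p'
python3 -m inch '{"translation":[[0,0,0.4],[0,0,0.8],[0,0,1],[0,0,1]],"rot":[[0,0,0],[0,0,0],[0,0,0],[0,0,0]],"jaw":[5,5,5,5]}' |sed -n '2p;4,5p'
python3 -m inch '{"translation":[[0,0,0.4],[0,0,0.9],[-0.2,0.4,0.9],[-0.4,0.9,0.9],[-0.4,1,0.9],[-0.4,1,0.9]],"rot":[[0,0,0],[0,0,0],[0,0,0],[0,0,0],[0,0,0],[0,0,0]],"jaw":[5,5,5,5,5,5]}' |sed -n '2p;4,5p'
python3 w.py .4615 -.0645 .32 -40.7
```

```text
ee_pos: [0.5353, -0.3681, 0.1893]
t 54.9 p [ 0.5353 -0.3681  0.1893] ydir -40.7 z [-0.0002  0.0002 -1.    ] F [ 0.2509 -0.3521  1.097 ] w 45.1 q7 [-0.11  0.55  0.92  1.49 -0.44  1.32  0.14]
shift [-0.003  -0.0087 -0.6133]
rot [-0.0002 -0.0002 -0.0006]
ee_pos: [0.5356, -0.3684, 0.1307]
ft_force: [0.6, -0.4, 3.7]
width: 0.0175
ee_pos: [0.5362, -0.3693, 0.2337]
ft_force: [-1.1, -0.4, -0.7]
width: 0.0174
ee_pos: [0.4965, -0.2657, 0.3226]
ft_force: [-0.4, -0.6, -0.7]
width: 0.0174
t 57.0 p [ 0.4965 -0.2657  0.3226] ydir -40.4 z [ 0.0034  0.0009 -1.    ] F [-0.3723 -0.5838 -0.6761] w 17.4 q7 [-0.45  0.23  1.03  1.53 -0.2   1.49 -0.12]
shift [-0.3501  2.012  -0.0256]
rot [-0.0008  0.0032 -0.0052]
```

```bash

python3 -m inch '{"translation":[[-0.1,0.3,0],[-0.15,0.65,0],[-0.2,1,0],[-0.2,1,0],[-0.2,1,0]],"rot":[[0,0,0],[0,0.003,0],[0,0.003,0],[0,0.003,0],[0,0.003,0]],"jaw":[5,5,5,5,5]}' |sed -n '2p;4p'
python3 -m inch '{"translation":[[-0.1,0.3,0],[-0.15,0.65,0],[-0.15,0.98,0],[-0.15,0.98,0],[-0.15,0.98,0]],"rot":[[0,0,0],[0,0,0],[0,0,0],[0,0,0],[0,0,0]],"jaw":[5,5,5,5,5]}' |sed -n '2p;4p'
python3 w.py .4615 -.0645 .146 -40.7
```

```text
ee_pos: [0.4765, -0.1656, 0.3221]
ft_force: [-0.5, 0.1, -0.2]
ee_pos: [0.4616, -0.0688, 0.3217]
ft_force: [0.1, -0.9, 0.0]
t 58.0 p [ 0.4616 -0.0688  0.3217] ydir -40.4 z [-0.001   0.0001 -1.    ] F [ 0.0826 -0.9458  0.0494] w 17.7 q7 [-0.82 -0.14  0.8   1.75  0.1   1.5  -0.74]
shift [-0.0008  0.0433 -1.7574]
rot [-0.0001 -0.001  -0.0052]
```

```bash

python3 -m inch '{"translation":[[0,0.043,0],[0,0.043,-0.2],[0,0.043,-0.5],[0,0.043,-0.9],[0,0.043,-0.95],[0,0.043,-0.95]],"rot":[[0,0,0],[0,0,0],[0,0,0],[0,0,0],[0,0,0],[0,0,0]],"jaw":[5,5,5,5,5,5]}' |sed -n '2p;4p'
python3 -m inch '{"translation":[[0,0,-0.15],[0,0,-0.3],[0,0,-0.45],[0,0,-0.6],[0,0,-0.7],[0,0,-0.78],[0,0,-0.8],[0,0,-0.8]],"rot":[[0,0,0],[0,0,0],[0,0,0],[0,0,0],[0,0,0],[0,0,0],[0,0,0],[0,0,0]],"jaw":[5,5,5,5,5,5,5,5]}' |sed -n '2p;4,5p'
python3 -m inch '{"translation":[[0,0,-0.01],[0,0,-0.01],[0,0,-0.01],[0,0,-0.01],[0,0,0.3],[0,0,0.6],[0,0,1],[0,0,1]],"rot":[[0,0,0],[0,0,0],[0,0,0],[0,0,0],[0,0,0],[0,0,0],[0,0,0],[0,0,0]],"jaw":[28,28,28,28,28,28,28,28]}' |sed -n '2p;4,5p'
python3 -m inch '{"translation":[[-0.1,-0.3,0],[-0.2,-0.7,0],[-0.3,-1,0],[-0.3,-1,0]],"rot":[[0,0,0],[0,0,0],[0,0,0],[0,0,0]],"jaw":[40,40,40,40]}' |sed -n 2p
python3 -m inch '{"translation":[[0,-0.3,0],[0,-0.7,0],[0,-1,0],[0,-1,0]],"rot":[[0,0,0],[0,0,0],[0,0,0],[0,0,0]],"jaw":[40,40,40,40]}' |sed -n 2p
python3 -m inch '{"translation":[[0,-0.3,0],[0,-0.7,0],[0,-1,0],[0,-1,0]],"rot":[[0,0,0],[0,0,0],[0,0,0],[0,0,0]],"jaw":[40,40,40,40]}' |sed -n 2p
python3 chk.py
python3 - <<'E'
from h import *
s=cv2.imread('pics/last_s.png');t=cv2.imread('pics/last_t.png')
f=lambda a:cv2.resize(a,None,fx=3.3,fy=3.3,interpolation=cv2.INTER_CUBIC)
cv2.imwrite('pics/fin.png',np.hstack([f(s[130:270,220:340]),f(t[130:270,290:410])]))
E
```

```text
ee_pos: [0.4613, -0.0655, 0.2268]
ft_force: [0.6, -0.1, 1.1]
ee_pos: [0.4615, -0.0656, 0.1472]
ft_force: [0.2, -0.3, -0.5]
width: 0.0174
ee_pos: [0.4637, -0.0659, 0.2516]
ft_force: [0.7, -0.5, -0.1]
width: 0.0279
ee_pos: [0.4322, -0.17, 0.2515]
ee_pos: [0.4316, -0.2731, 0.2512]
ee_pos: [0.4298, -0.3765, 0.2503]
3 scene 5 top
[ 0.4999 -0.0669  0.1604] 2.8
[ 0.4866 -0.0079  0.1337] 1.4
[ 0.462  -0.0703  0.1019] 3.4
```

View pics/fin.png

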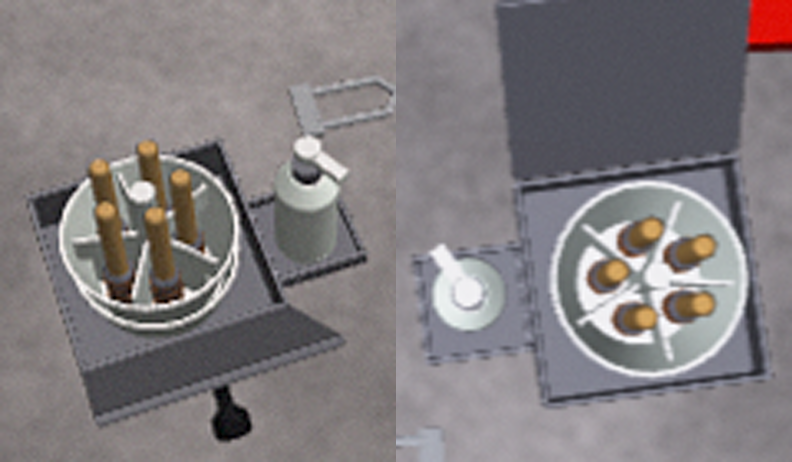

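All five brushes stand in separate pockets, the soap is in the tray at top-crop (466,292), and the cover is open. One numeric check of the heights before handing in.

```bash
python3 - <<'E'
from h import *
S,T=cam('scene'),cam('top')
s=lambda u,v:(220+u/3.3-.3,130+v/3.3-.3); t=lambda u,v:(290+(u-396)/3.3-.3,130+v/3.3-.3)
print('soap button',tri(T,t(467,291),S,s(308,150)))
print('rim',tri(T,t(649,279),S,s(149,243)))
for a,b in zip([(654,226),(706,242),(706,303),(644,317),(617,269)],[(156,214),(106,209),(98,166),(148,149),(181,177)]): print('tip',tri(T,t(*a),S,s(*b)))
E
```

```text
soap button (array([0.4748, 0.0973, 0.1485]), np.float64(0.0005442539296683467))
rim (array([ 0.4829, -0.0422,  0.0713]), np.float64(6.173745854800342e-05))
tip (array([ 0.5166, -0.035 ,  0.1692]), np.float64(0.0015225395266294823))
tip (array([ 0.5042, -0.071 ,  0.1712]), np.float64(0.00100039583729075))
tip (array([ 0.4615, -0.07  ,  0.1676]), np.float64(0.0007191506309315443))
tip (array([ 0.4527, -0.0277,  0.1633]), np.float64(0.0014245883372312742))
tip (array([ 0.487 , -0.0088,  0.1669]), np.float64(0.0002061047411335081))
```

```bash
python3 w.py; python3 -c "
from bench import r
print(r.close_job())"
```

```text
t 61.5 p [ 0.4314 -0.3729  0.2505] ydir -41.2 z [ 0.0019 -0.0019 -1.    ] F [ 0.5057  0.0363 -0.5795] w 40.0 q7 [-0.29  0.35  1.16  1.63 -0.33  1.37  0.2 ]
the job is handed in; nothing more can be done
None
```

The wash stand is set up and the job was handed in at about 61.5 s. No verdict is reported, so the results below are my own last checks.

- **Cover:** I lifted it by its knob, then pushed it back. Its free-edge corners matched the 2.2 rad stop, and it still looked fully open in the final picture.
- **Caddy:** It sits in the cone with its centre at about (.483, -.040), against a seat centre of about (.4825, -.039). After placing, its rim measured z = .089 m (expected .090). A final rim pick gave .071 m, but I put that down to a rough pick where the caddy and cone rims overlap. The post was at the same pixel as right after seating, so the caddy had not moved.
- **Brushes:** All five were present and each stands in its own pocket. Their handle tips measured z = .163–.171 m, against .165 m if the bristles rest on the floor, and they look nearly upright.
- **Soap bottle:** It stands upright in the tray, about 5 mm from the tray's centre. Its button measured z = .1485 m (expected .151), within the measuring error.
- **Other things on the ledge:** The arm never went down onto any of them. I did not measure their positions again at the end.
- **Robot:** It was clear of everything when I handed in.

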